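Prop open the compressor hood

ROBOT

A 6-joint arm with a two-finger parallel gripper is mounted at the origin on the work surface. World frame = base frame: x ahead of the robot, y to its left, z up, the work surface at z = 0. Lengths are in m, angles in rad, forces in N, time in s.
With the tool pointing down it reaches from about 0.3 to 0.775 m from the base axis. Payload 14.6 kg.
Tool frame: the origin (TCP) lies midway between the tips of the shut fingers; the grasp point (between the pads) lies 19 mm behind it; x points along the fingers, z is the direction in which the jaws open and shut, and the axes are right-handed (so a half turn about x gives the same grasp; the last joint's range is limited). The gripper opens to 85 mm and grips with 20 to 120 N. Pads are 22 mm wide; open, the fingers measure 114 mm over their backs; the gripper's body (76 mm by 85 mm) begins 54 mm behind the grasp point. The pads swing forward as they close: fully open they stand 13 mm farther back than shut.
Start: joints at [-1.32, 0.3, 1.521, -0, 1.321, -0.067], TCP at [0.172, -0.522, 0.231] pointing down, gripper open.
Joint ranges: [-3.03, 3.03], [-0.79, 2.21], [0.23, 2.52], [-1.04, 4.18], [0, 3.07], [-2.55, 2.55]. Speed limits (rad/s): [2.22, 2.22, 2.57, 3.14, 3.14, 3.14].

INTERFACE

Orientations are given as a rotation vector (axis times angle).
In Python, from cell import arm gives the robot as it stands.
- The arm moves only by the tool carry_out, never from a script. Its argument "commands" is text: rows parted by semicolons, each of 7 numbers parted by spaces: the shift along the world's x, y, z scaled (see below), then the turn, a rotation vector about the world's x, y, z scaled (see below), then the opening, from -1 (shut) to 1 (fully open). A call has exactly 5 rows; each row shifts and turns the pose as measured when the row begins; what a row does not reach is not made up. The controller multiplies each number of a shift by 25 cm and each number of a turn by 180 degrees. A row lasts 1/12 s, in which the tool goes at most 41.7 mm and 7.16 degrees, less where a joint would pass 70% of its speed; a pose out of reach is approached as far as the arm can. A call with a number of a shift or a turn outside -1 to 1 is refused whole. A call with a gripper value outside its range is refused whole. The fingers move at their own pace and stop on an object; "squeeze" is the grip in N (left out, the last holds). Time passes only in rows, so rows that do not move let the fingers close, or fill a call up. It gives the time, the measured TCP pose, the force and the opening at its end, in the units of the state.
- arm.sense(): the state, without advancing time (a new reading comes with each control period).
- arm.get_image(name): name is "scene" or "top" or "wrist"; returns a dict with "img" (480x640x3 uint8, red, green, blue), "fx", "fy", "cx", "cy" (pixels), "extrinsics" (4x4, takes a point from camera to world coordinates); the wrist camera has in their place "mount" (4x4, takes a point from camera to tool coordinates, whose origin is the TCP and whose axes are the tool frame's). Camera axes: x right, y down, z forward; pixel columns grow to the right and rows downward; lengths in m; the calibration is good to about 2 mm. A picture is of the moment at which its call begins: read the wrist's pose just before it. There is no depth.
- arm.job_done(): hands the job in, once; it reports no verdict.
Trained networks look in a picture, given as the dict that the camera call returned (one of the last four; its "shot" number tells which), for a name from the list of things; names that differ only in an ending like _2 or _b are one class to them, and where a whole thing is asked for, a point or a joint stands for the part that bears it (a point fixed in the world has none). Each returns a list of dicts, best first, with "score" (0 to 1); they miss things now and then, are a little off and sometimes report something else, mostly with a low value. They report only what shows in the picture. A call takes as long as a camera call.
- arm.recognise(picture, label): "position" ([x, y, z] in m, in world coordinates, good to about 4 mm: the middle of the surface that is visible of it).
- arm.masks_of(picture, label): "pixels" (480x640 bool, what is visible of it).
- arm.pinpoint(picture, label): "position" ([x, y, z] in m, in world coordinates, good to about 4 mm: a listed point, or the origin of a listed thing).
The state is a dict: "time": time; "joint_pos": joint angles; "dq": joint speeds; "effort": joint torques, N m; "tcp_pos": TCP position; "tcp_rot": TCP orientation; "ft_force": force on the tool from outside, world axes, zero at the start; "ft_torque": the same for the moment, N m; "gripper_width": opening from 0.0 (shut) to 1.0 (fully open).
Only numpy, scipy, OpenCV 4.12 (cv2) and the standard library are available. Lean on these libraries where they do the work, as an engineer would, in place of code of your own. Each camera call takes 0.05 s, during which the arm holds its last target. There are 200 camera calls.

TASK

Open up the bench compressor for service: pull the retaining pin out of the hasp staple and put it in the steel parts tray, then lift the hood by its handle until it is almost upright and stays there by itself. Swing the prop rod up from the front rim, then bring the hood down gently by its handle until the rod's tip is fully home in the socket under the hood and the rod holds the hood open. Leave the two specimen cylinders and the grease tin where they are.

Things in the scene. Friction and masses are not known exactly. Their poses are not given: they have to be found in the camera images.
- unit: Bench air compressor, fixed: grey pan 250 mm deep (x), 340 wide (y), rim 76 high, under a teal louvred hood 40 high. Origin under its centre on the bench; x from the front (handle, hasp) to the back (hinge), y along the front, z up. 'Unit frame' means mm in this frame. Walls 4 mm; behind the front wall the pan is free for 90 mm back, down to 50 mm above the bench.
- hood_hinge (a point): Middle of the hood's hinge axis, unit frame (115, 0, 78); the axis runs along the unit's y.
- hood (a joint): Hood angle, rad: 0 shut, 1.38 its stop, positive lifts the front edge. About 0.8 kg; lifting from shut takes 4 to 6 N at the handle. Its stiff hinges hold it by themselves only above about 1.2; below about 1.0 it falls when let go. Resting on the seated prop rod it reads 0.82. With the pin in the staple it moves only 0.015.
- hood_handle (a point): Middle of the hood's pull handle: round steel bar 10 mm thick, 90 long, parallel to the hinge, on two end arms 40 mm in front of the hood's front face. Shut it lies at unit frame (-165, -105, 90); it moves with the hood about the hinge (280 mm in front of the hinge axis, 12 above it when shut).
- staple (a point): Eye of the hasp staple, a 6 mm steel loop 40 mm in front of the unit's front wall at unit frame (-165, 85, 88), standing up through the slotted hasp strap of the hood; the pin goes through it along the unit's y.
- pin: Loose retaining pin, 45 g: black round knob 20 mm thick, 26 long, then a steel shank 8 thick, 60 long, on the same axis. Origin mid-knob; shank along the pin's +y, tip 73 mm from the origin. It starts level along the unit's y, 88 mm above the bench, knob about 40 mm from the staple on the unit's -y side: pull it 45 to 60 mm along the unit's -y. Knob 30 mm clear of the hood's face, nothing under it.
- tray: Loose open steel parts tray, 180 (x) by 130 (y) by 25 mm high, walls and floor 3 mm, 0.7 kg. Origin under its centre on the bench.
- rod_pivot (a point): Pivot of the prop rod, at unit frame (-114, 135, 99), just behind the front wall at the unit's +y end.
- rod (a joint): Prop rod angle, rad: 0 stowed along the front rim (under the hood), pointing along the unit's -y; grows as the free end swings up, stop 1.9. It sweeps a plane leaning back: at angle a it points along (0.608 sin a, -cos a, 0.794 sin a) in the unit frame. Seated it reads 1.08; left at 1.05 to 1.18 the socket's flare leads it in. Stiff pivot (0.13 N m): it stays where left.
- rod_grip (a point): Middle of the rod's black grip sleeve, 14 mm thick and 55 mm long, 120 mm from the pivot; the rod itself is 8 mm thick. Stowed it lies 23 mm above the rim.
- rod_tip (a point): Centre of the round tip of the rod (12 mm ball), 194 mm from the pivot.
- hood_socket (a point): Where the centre of the rod's tip sits when fully home in the socket: a flared white cup about 30 mm wide under the hood, moving with the hood; in the hood 200 mm in front of the hinge axis, 16 mm above it, at unit y = 44.
- cylinder_a: Bystander: cream specimen cylinder, 100 mm wide, 200 mm high, standing; origin under its centre.
- cylinder_b: Bystander: a second such cylinder.
- tin: Bystander: plain steel grease tin, 70 mm wide, 90 mm high, standing; origin under its centre.

How it is judged:
By the outcome, as a careful person would: the job done as asked, in the order asked, and still so for the second after the job is handed in, with the robot touching nothing.
It also fails if it takes over 70 s, if anything falls off the work surface, if the arm or the gripper's body presses on something with over 40 N, if the wrist force passes 120 N, or if a joint passes its speed limit or range.

## Working session

There is one attempt and no reset: what is moved stays moved. The work goes in short steps, Python scripts to look and compute and a tool call to move; the robot and the scene stay as the last step left them, time stands still between calls to the robot, and variables do not carry over. Pictures are saved under pics/ and viewed, about 8 in all and at most 12, crops included, and the job is handed in when it is done.

Besides the shell and the picture viewer there is one more tool, called after "Call:" as name(argument=value, ...) on one line, values as JSON. carry_out: Moves the arm, as the interface text tells. Its arguments: {"type":"object","properties":{"commands":{"type":"string"},"squeeze":{"type":"number"}},"required":["commands"]}

```bash
ls; mkdir -p pics; cat > h.py <<'E'
import numpy as np, cv2
from cell import arm
from scipy.spatial.transform import Rotation as R
def shot(n,f=None):
    p=arm.get_image(n)
    if f: cv2.imwrite('pics/'+f,p['img'][:,:,::-1])
    return p
E
python3 - <<'E'
from h import *
s=arm.sense(); print({k:np.round(v,3) for k,v in s.items()})
for n in ("scene","top"):
    p=shot(n,n+'1.png')
    for l in ["unit","hood_hinge","hood_handle","staple","pin","tray","rod_pivot","rod_grip","rod_tip","cylinder_a","tin"]:
        print(n,l,[(np.round(d['position'],3),round(d['score'],2)) for d in arm.pinpoint(p,l)[:3]])
E
```

```text
pics
{'time': np.float64(0.0), 'joint_pos': array([-1.32 ,  0.3  ,  1.522,  0.   ,  1.321, -0.067]), 'dq': array([ 0.001, -0.003,  0.001, -0.   , -0.   ,  0.001]), 'effort': array([ 5.0000e-03, -5.4348e+01, -3.6178e+01,  0.0000e+00,  4.0000e-03,
        0.0000e+00]), 'tcp_pos': array([ 0.172, -0.522,  0.231]), 'tcp_rot': array([ 0.973,  1.344, -0.972]), 'ft_force': array([0.717, 0.264, 0.226]), 'ft_torque': array([0.026, 0.01 , 0.043]), 'gripper_width': np.float64(1.0)}
scene unit [(array([0.602, 0.106, 0.002]), 0.96)]
scene hood_hinge [(array([0.413, 0.085, 0.09 ]), 0.74), (array([0.693, 0.172, 0.072]), 0.64)]
scene hood_handle [(array([ 0.522, -0.071,  0.094]), 0.76), (array([0.602, 0.106, 0.002]), 0.35)]
scene staple [(array([0.415, 0.086, 0.09 ]), 0.82)]
scene pin [(array([0.439, 0.047, 0.083]), 0.66)]
scene tray [(array([ 0.425, -0.354, -0.001]), 0.71)]
scene rod_pivot [(array([0.44 , 0.047, 0.081]), 0.53)]
scene rod_grip [(array([ 0.668, -0.245,  0.002]), 0.73)]
scene rod_tip []
scene cylinder_a [(array([ 0.35 ,  0.482, -0.   ]), 0.68), (array([ 0.639,  0.509, -0.002]), 0.61)]
scene tin [(array([ 0.664, -0.246, -0.002]), 0.91)]
top unit [(array([ 0.604,  0.105, -0.002]), 0.89)]
top hood_hinge []
top hood_handle [(array([ 0.525, -0.075,  0.089]), 0.76), (array([ 0.346,  0.478, -0.001]), 0.25)]
top staple [(array([0.416, 0.08 , 0.088]), 0.88)]
top pin [(array([0.441, 0.045, 0.084]), 0.65)]
top tray [(array([ 0.424, -0.356,  0.   ]), 0.95)]
top rod_pivot [(array([0.43 , 0.15 , 0.096]), 0.92), (array([ 0.527, -0.075,  0.093]), 0.4)]
top rod_grip []
top rod_tip [(array([ 0.604,  0.102, -0.002]), 0.38)]
top cylinder_a [(array([ 0.348,  0.478, -0.001]), 0.84), (array([ 0.64 ,  0.511, -0.   ]), 0.77), (array([0.441, 0.045, 0.088]), 0.19)]
top tin [(array([ 0.669, -0.243,  0.003]), 0.63)]
```

View pics/scene1.png

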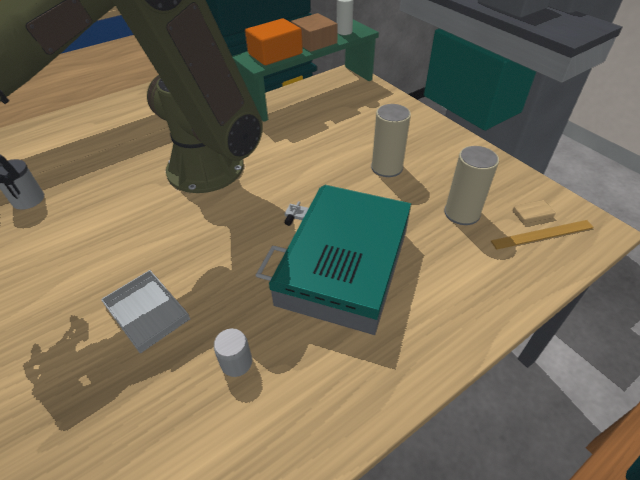

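View pics/top1.png

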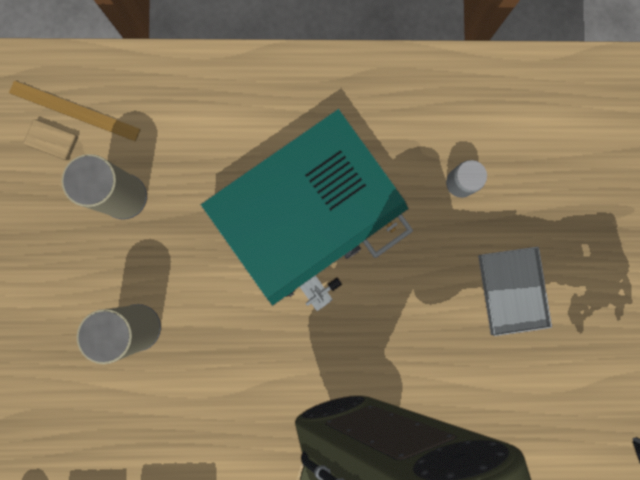

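```bash
cat >> h.py <<'E'
def fit(mod,obs):
    # planar yaw+translation fit
    m=np.array(mod)[:,:2];o=np.array(obs)[:,:2];mc=m.mean(0);oc=o.mean(0)
    a=m-mc;b=o-oc;y=np.arctan2((a[:,0]*b[:,1]-a[:,1]*b[:,0]).sum(),(a*b).sum())
    c,s=np.cos(y),np.sin(y);Rm=np.array([[c,-s],[s,c]]);t=oc-Rm@mc
    return y,t,(m@Rm.T+t-o)
E
python3 - <<'E'
from h import *
mod=[(0,0),(0,0),(.115,0),(-.165,-.105),(-.165,-.105),(-.165,.085),(-.165,.085),(-.165,.045),(-.165,.045),(-.114,.135)]
obs=[(.602,.106),(.604,.105),(.693,.172),(.522,-.071),(.525,-.075),(.415,.086),(.416,.08),(.439,.047),(.441,.045),(.43,.15)]
y,t,r=fit(mod,obs);print(y,np.degrees(y),t,np.round(r*1000))
E
```

```text
0.6069612484616418 34.776317864843406 [0.6004869  0.10571438] [[-2. -0.]
 [-4.  1.]
 [ 2. -1.]
 [ 3. -4.]
 [-0.  0.]
 [ 1. -5.]
 [ 0.  1.]
 [ 0.  2.]
 [-2.  4.]
 [-0.  2.]]
```

The scene view shows the hasp and pin at (295,212), the handle at (270,262), the tray at (145,310) and the tin at (233,350). The top view shows the pin at (335,285), the handle at (388,237) and the tray at (515,290). The unit is yawed about 34.8° and all the detections agree to within 5 mm.

```bash
cat >> h.py <<'E'
YAW=0.607;T=np.array([.6005,.1057,0])
U=R.from_euler('z',YAW)
def u2w(p): return U.apply(np.array(p)/1000)+T
def w2u(p): return U.inv().apply(np.array(p)-T)*1000
def orient(x,z):
    x=np.array(x,float);x/=np.linalg.norm(x);z=np.array(z,float);z-=x*(x@z);z/=np.linalg.norm(z)
    return R.from_matrix(np.c_[x,np.cross(z,x),z])
def to(pos,Rt,flip=True,s=None):
    s=s or arm.sense();Rc=R.from_rotvec(s['tcp_rot'])
    c=[Rt]+([Rt*R.from_euler('x',np.pi)] if flip else [])
    Rt=min(c,key=lambda q:(q*Rc.inv()).magnitude())
    rv=(Rt*Rc.inv()).as_rotvec();d=np.array(pos)-s['tcp_pos']
    print('shift/25cm',np.round(d/.25,4),'turn/180',np.round(rv/np.pi,4),'rows min',round(np.linalg.norm(d)/.0417,1),round(np.degrees(np.linalg.norm(rv))/7.16,1))
def st():
    s=arm.sense();print('t',round(float(s['time']),2),'q',np.round(s['joint_pos'],3),'tcp',np.round(s['tcp_pos'],4),'u',np.round(w2u(s['tcp_pos'])),'F',np.round(s['ft_force'],1),'w',round(float(s['gripper_width']),3),'\nR',np.round(R.from_rotvec(s['tcp_rot']).as_matrix(),3).tolist())
    open('log.txt','a').write(repr([list(map(float,s[k])) for k in('joint_pos','tcp_pos','tcp_rot')])+'\n')
    return s
E
python3 - <<'E'
from h import *
s=st(); ux=U.apply([1,0,0])
print(u2w([-165,45,88]))
to(u2w([-165,45,190]),orient([0,0,-1],ux))
# tray yaw
p=shot('top'); m=arm.masks_of(p,'tray')[0]['pixels'].astype(np.uint8)
r=cv2.minAreaRect(cv2.findNonZero(m)); print(r); print(p['extrinsics'].round(3).tolist())
E
```

```text
t 1.2 q [-1.32   0.3    1.521  0.     1.321 -0.067] tcp [ 0.1719 -0.5224  0.2313] u [-710. -271.  231.] F [0.1 0.3 0.3] w 1.003 
R [[-0.0, 0.95, 0.313], [0.0, 0.313, -0.95], [-1.0, 0.0, -0.0]]
[0.43930685 0.04854435 0.088     ]
shift/25cm [ 1.0697  2.2839 -0.165 ] turn/180 [-0.     0.    -0.408] rows min 15.2 10.3
((514.3593139648438, 290.7786865234375), (83.64312744140625, 62.84711456298828), 80.7538833618164)
[[-0.008, -0.998, 0.069, 0.449], [-1.0, 0.006, -0.031, 0.096], [0.03, -0.069, -0.997, 1.245], [0.0, 0.0, 0.0, 1.0]]
```

Call:
carry_out(commands="0.0535 0.1142 -0.004 0 0 0.0296 -0.1;0.0535 0.1142 -0.004 0 0 0.0296 -0.1;0.0535 0.1142 -0.004 0 0 0.0296 -0.1;0.0535 0.1142 -0.004 0 0 0.0296 -0.1;0.0535 0.1142 -0.004 0 0 0.0296 -0.1")

```text
time: 1.72
tcp_pos: [0.2379, -0.3778, 0.2248]
tcp_rot: [0.608, 1.484, -0.608]
ft_force: [1.2, -0.6, 0.6]
gripper_width: 0.45
```

Call:
carry_out(commands="0.0535 0.1142 -0.004 0 0 0.0296 -0.1;0.0535 0.1142 -0.004 0 0 0.0296 -0.1;0.0535 0.1142 -0.004 0 0 0.0296 -0.1;0.0535 0.1142 -0.004 0 0 0.0296 -0.1;0.0535 0.1142 -0.004 0 0 0.0296 -0.1")

```text
time: 2.13
tcp_pos: [0.3062, -0.2278, 0.2201]
tcp_rot: [0.227, 1.557, -0.229]
ft_force: [0.4, 0.0, 0.6]
gripper_width: 0.45
```

Call:
carry_out(commands="0.0535 0.1142 -0.004 0 0 0.0296 -0.1;0.0535 0.1142 -0.004 0 0 0.0296 -0.1;0.0535 0.1142 -0.004 0 0 0.0296 -0.1;0.0535 0.1142 -0.004 0 0 0.0296 -0.1;0.0535 0.1142 -0.004 0 0 0.0296 -0.1")

```text
time: 2.55
tcp_pos: [0.3747, -0.0773, 0.2162]
tcp_rot: [-0.157, 1.56, 0.153]
ft_force: [0.5, -0.8, 0.4]
gripper_width: 0.448
```

Call:
carry_out(commands="0.0535 0.1142 -0.004 0 0 0.0296 -0.1;0.0535 0.1142 -0.004 0 0 0.0296 -0.1;0.0535 0.1142 -0.004 0 0 0.0296 -0.1;0.0535 0.1142 -0.004 0 0 0.0296 -0.1;0.0535 0.1142 -0.004 0 0 0.0296 -0.1")

```text
time: 2.97
tcp_pos: [0.4435, 0.0741, 0.2122]
tcp_rot: [-0.539, 1.493, 0.536]
ft_force: [0.1, -0.7, 0.0]
gripper_width: 0.451
```

```bash
python3 - <<'E'
from h import *
s=st(); ux=U.apply([1,0,0])
to(u2w([-165,45,190]),orient([0,0,-1],ux))
p=shot('wrist','w1.png');print(p['mount'].round(4).tolist(),p['fx'])
E
```

```text
t 2.97 q [ 8.400e-02  8.800e-02  1.821e+00  1.000e-03  1.224e+00 -6.040e-01] tcp [0.4435 0.0741 0.2122] u [-147.   64.  212.] F [ 0.1 -0.7  0. ] w 0.451 
R [[0.01, -0.635, 0.773], [0.001, 0.773, 0.635], [-1.0, -0.005, 0.008]]
shift/25cm [-0.0168 -0.1023 -0.0887] turn/180 [-0.0003  0.0031 -0.0257] rows min 0.8 0.6
[[-0.0001, -0.2745, 0.9616, -0.1446], [-0.0002, -0.9616, -0.2745, 0.0685], [1.0, -0.0002, 0.0001, -0.0002], [0.0, 0.0, 0.0, 1.0]] 416.18552538601057
```

Call:
carry_out(commands="-0.004 -0.025 -0.02 0 0.001 -0.006 -0.1;-0.004 -0.025 -0.02 0 0.001 -0.006 -0.1;-0.004 -0.026 -0.02 0 0.001 -0.006 -0.1;-0.004 -0.026 -0.02 0 0 -0.006 -0.1;0 0 0 0 0 0 -0.1")

```text
time: 3.43
tcp_pos: [0.4401, 0.0505, 0.1895]
tcp_rot: [-0.48, 1.517, 0.484]
ft_force: [0.3, -0.3, 0.0]
gripper_width: 0.447
```

```bash
python3 - <<'E'
from h import *
s=st()
p=shot('wrist','w2.png')
for l in ['pin','staple','hood_handle','rod_pivot','unit','rod_grip']:
    for d in arm.pinpoint(p,l)[:2]: print(l,np.round(d['position'],4),np.round(w2u(d['position'])),round(d['score'],2))
p=shot('top')
for l in ['pin','staple','hood_handle']:
    for d in arm.pinpoint(p,l)[:2]: print(l,np.round(d['position'],4),np.round(w2u(d['position'])),round(d['score'],2))
to(u2w([-165,45,74]),orient([0,0,-1],U.apply([1,0,0])))
E
```

```text
t 3.43 q [ 0.03   0.104  1.859  0.003  1.18  -0.586] tcp [0.4401 0.0505 0.1895] u [-163.   46.  190.] F [ 0.3 -0.3  0. ] w 0.447 
R [[-0.001, -0.577, 0.816], [0.002, 0.816, 0.577], [-1.0, 0.003, 0.0]]
pin [0.4389 0.0471 0.0822] [-166.   44.   82.] 0.88
staple [0.415  0.0836 0.092 ] [-165.   88.   92.] 0.73
hood_handle [ 0.5269 -0.0741  0.0884] [-163. -106.   88.] 0.62
rod_pivot [0.4302 0.1555 0.0988] [-111.  138.   99.] 0.93
unit [6.040e-01 1.038e-01 5.000e-04] [ 2. -4.  0.] 0.89
rod_grip [0.419  0.0818 0.0921] [-163.   84.   92.] 0.58
pin [0.5063 0.0912 0.094 ] [-86.  42.  94.] 0.19
hood_handle [ 0.527  -0.075   0.0892] [-163. -106.   89.] 0.8
shift/25cm [-0.0066 -0.0161 -0.4669] turn/180 [-0.0008  0.0002 -0.0043] rows min 2.8 0.1
```

View pics/w2.png

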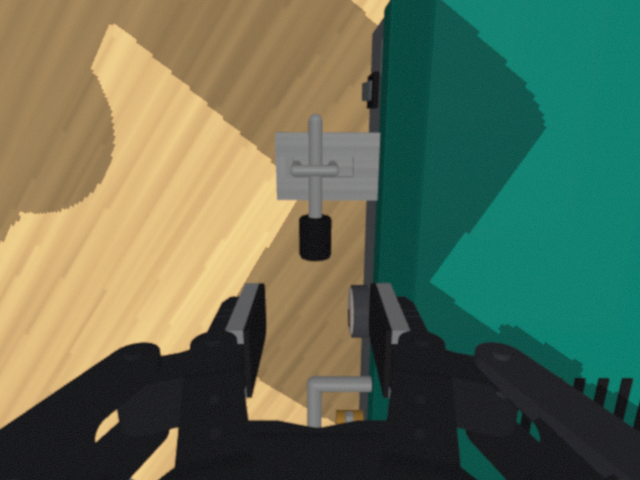

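The wrist view shows the knob at (315,238) and the shank running straight up through the staple at (315,170). The fingers straddle the line of the pin, and the hood face is at column 375. Next I descend and grip.

Call:
carry_out(commands="-0.0017 -0.004 -0.0934 -0.0002 0 -0.0009 -0.1;-0.0017 -0.004 -0.0934 -0.0002 0 -0.0009 -0.1;-0.0017 -0.004 -0.0934 -0.0002 0 -0.0009 -0.1;-0.0017 -0.004 -0.0934 -0.0002 0 -0.0009 -0.1;-0.0017 -0.004 -0.0934 0 0 -0.0009 -0.1")

```text
time: 4.4
tcp_pos: [0.4415, 0.0481, 0.075]
tcp_rot: [-0.478, 1.506, 0.472]
ft_force: [1.4, 0.2, -0.5]
gripper_width: 0.449
```

```bash
python3 - <<'E'
from h import *
st()
to(u2w([-166,44.5,74]),orient([0,0,-1],U.apply([1,0,0])))
E
```

```text
t 4.4 q [ 0.026  0.273  1.968 -0.     0.888 -0.581] tcp [0.4415 0.0481 0.075 ] u [-163.   43.   75.] F [ 1.4  0.2 -0.5] w 0.449 
R [[0.013, -0.571, 0.821], [0.0, 0.821, 0.571], [-1.0, -0.007, 0.011]]
shift/25cm [-0.011  -0.0022 -0.0039] turn/180 [-0.0001  0.004  -0.0001] rows min 0.1 0.1
```

Call:
carry_out(commands="-0.011 -0.002 -0.004 0 0.004 0 -0.1;0 0 0 0 0 0 -0.6;0 0 0 0 0 0 -1;0 0 0 0 0 0 -1;0 0 0 0 0 0 -1", squeeze=40)

```text
time: 4.82
tcp_pos: [0.4376, 0.0477, 0.0734]
tcp_rot: [-0.475, 1.523, 0.478]
ft_force: [0.4, -0.3, 0.2]
gripper_width: 0.222
```

```bash
python3 - <<'E'
from h import *
st()
d=U.apply([0,-.046,0])/.25;print(d)
E
```

```text
t 4.82 q [ 0.025  0.276  1.968  0.     0.903 -0.583] tcp [0.4376 0.0477 0.0734] u [-167.   45.   73.] F [ 0.4 -0.3  0.2] w 0.222 
R [[-0.005, -0.571, 0.821], [0.0, 0.821, 0.571], [-1.0, 0.003, -0.004]]
[ 0.10495469 -0.15113078  0.        ]
```

Call:
carry_out(commands="0.021 -0.0302 0 0 0 0 -1;0.021 -0.0302 0 0 0 0 -1;0.021 -0.0302 0 0 0 0 -1;0.021 -0.0302 0 0 0 0 -1;0.021 -0.0302 0 0 0 0 -1")

```text
time: 5.23
tcp_pos: [0.4675, 0.007, 0.0764]
tcp_rot: [-0.477, 1.517, 0.477]
ft_force: [-0.8, 0.4, 0.1]
gripper_width: 0.221
```

```bash
python3 - <<'E'
from h import *
st()
p=shot('wrist','w3.png')
E
```

```text
t 5.23 q [-0.063  0.321  1.897  0.     0.923 -0.673] tcp [0.4675 0.007  0.0764] u [-166.   -5.   76.] F [-0.8  0.4  0.1] w 0.221 
R [[0.0, -0.573, 0.82], [0.0, 0.82, 0.573], [-1.0, -0.0, 0.0]]
```

View pics/w3.png

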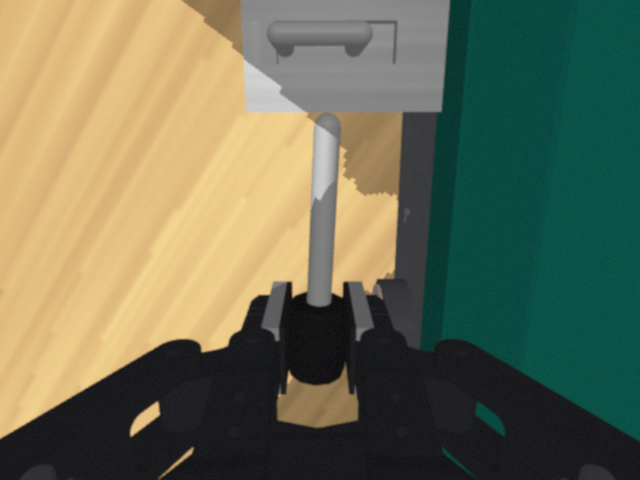

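The pin is out: its tip at (327,120) is clear of the strap, whose edge is at row 110. Next I lift it and carry it to the tray.

Call:
carry_out(commands="-0.01 -0.007 0.1 0 0 0 -1;-0.01 -0.007 0.1 0 0 0 -1;0 0 0.1 0 0 0 -1;0 0 0.1 0 0 0 -1;0 0 0.1 0 0 0 -1")

```text
time: 5.7
tcp_pos: [0.4608, -0.0005, 0.2007]
tcp_rot: [-0.471, 1.529, 0.478]
ft_force: [-0.5, -0.2, 0.3]
gripper_width: 0.223
```

Call:
carry_out(commands="-0.009 -0.1528 -0.03 0 0 0 -1;-0.009 -0.1528 -0.03 0 0 0 -1;-0.009 -0.1528 -0.03 0 0 0 -1;-0.009 -0.1528 -0.03 0 0 0 -1;-0.009 -0.1528 -0.03 0 0 0 -1")

```text
time: 6.12
tcp_pos: [0.452, -0.1949, 0.1706]
tcp_rot: [-0.483, 1.514, 0.479]
ft_force: [1.3, 1.1, -0.4]
gripper_width: 0.221
```

Call:
carry_out(commands="-0.009 -0.1528 -0.03 0 0 0 -1;-0.009 -0.1528 -0.03 0 0 0 -1;-0.009 -0.1528 -0.03 0 0 0 -1;-0.009 -0.1528 -0.03 0 0 0 -1;-0.009 -0.1528 -0.03 0 0 0 -1")

```text
time: 6.53
tcp_pos: [0.4373, -0.3978, 0.1308]
tcp_rot: [-0.481, 1.514, 0.478]
ft_force: [0.5, 0.8, 0.1]
gripper_width: 0.22
```

```bash
python3 - <<'E'
from h import *
st()
to([.44,-.375,.010],orient([0,0,-1],U.apply([1,0,0])))
E
```

```text
t 6.53 q [-0.801  0.485  1.508  0.002  1.145 -1.414] tcp [ 0.4373 -0.3978  0.1308] u [-421. -320.  131.] F [0.5 0.8 0.1] w 0.22 
R [[0.003, -0.575, 0.818], [-0.001, 0.818, 0.575], [-1.0, -0.003, 0.002]]
shift/25cm [ 0.0109  0.0911 -0.4833] turn/180 [ 0.0004  0.001  -0.0017] rows min 2.9 0.1
```

Call:
carry_out(commands="0.006 0.045 -0.05 0 0 0 -1;0.005 0.04 -0.1 0 0 0 -1;0 0.006 -0.13 0 0 0 -1;0 0 -0.12 0 0 0 -1;0 0 -0.045 0 0 0 -1")

```text
time: 6.95
tcp_pos: [0.4365, -0.3855, 0.0149]
tcp_rot: [-0.475, 1.515, 0.466]
ft_force: [0.1, 0.2, -0.8]
gripper_width: 0.221
```

```bash
python3 - <<'E'
from h import *
st()
to([.44,-.375,.010],orient([0,0,-1],U.apply([1,0,0])))
E
```

```text
t 6.95 q [-7.870e-01  6.280e-01  1.597e+00  1.000e-03  9.100e-01 -1.388e+00] tcp [ 0.4365 -0.3855  0.0149] u [-415. -310.   15.] F [ 0.1  0.2 -0.8] w 0.221 
R [[0.005, -0.565, 0.825], [-0.004, 0.825, 0.565], [-1.0, -0.007, 0.002]]
shift/25cm [ 0.0139  0.0421 -0.0194] turn/180 [0.0014 0.0016 0.002 ] rows min 0.3 0.1
```

Call:
carry_out(commands="0.013 0.04 -0.012 0 0 0 -1;0 0 -0.008 0 0 0 -1;0 0 0 0 0 0 -1;0 0 0 0 0 0 -0.25;0 0 0 0 0 0 -0.25")

```text
time: 7.37
tcp_pos: [0.4405, -0.3752, 0.0108]
tcp_rot: [-0.474, 1.516, 0.466]
ft_force: [-0.4, 0.9, -0.3]
gripper_width: 0.37
```

Call:
carry_out(commands="0 0 0 0 0 0 -0.25;0 0 0.03 0 0 0 -0.25;0 0 0.1 0 0 0 -0.25;0 0 0.13 0 0 0 -0.25;0 0 0.13 0 0 0 -0.25")

```text
time: 7.78
tcp_pos: [0.439, -0.374, 0.1103]
tcp_rot: [-0.47, 1.518, 0.47]
ft_force: [0.6, 0.1, 0.0]
gripper_width: 0.372
```

```bash
python3 - <<'E'
from h import *
st()
p=shot('wrist','w4.png')
for l in ['pin','tray']:
    for d in arm.pinpoint(p,l)[:2]: print(l,np.round(d['position'],4),round(d['score'],2))
E
```

```text
t 7.78 q [-0.769  0.482  1.566  0.     1.093 -1.37 ] tcp [ 0.439  -0.374   0.1103] u [-406. -302.  110.] F [0.6 0.1 0. ] w 0.372 
R [[0.001, -0.565, 0.825], [-0.0, 0.825, 0.565], [-1.0, -0.001, 0.001]]
pin [ 0.4392 -0.3756  0.0128] 0.63
tray [ 0.4194 -0.3536  0.0009] 0.74
```

View pics/w4.png

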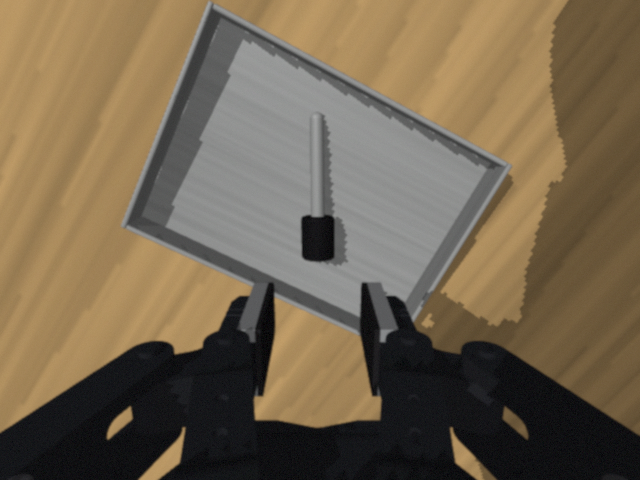

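The pin lies flat inside the tray at (317,190). Next I move toward the handle while tilting the tool, and I'll use those poses to identify the arm kinematics.

Call:
carry_out(commands="0.016 0.1 0.05 0.0142 -0.0205 0 -0.3;0.016 0.1 0.05 0.0142 -0.0205 0 -0.3;0.016 0.1 0.02 0.0142 -0.0205 0 -0.3;0.016 0.1 0 0.0142 -0.0205 0 -0.3;0.016 0.1 0 0.0142 -0.0205 0 -0.3")

```text
time: 8.35
tcp_pos: [0.4608, -0.2478, 0.1431]
tcp_rot: [-0.351, 1.126, 0.523]
ft_force: [1.3, 0.7, -0.0]
gripper_width: 0.349
```

```bash
cat > kin.py <<'E'
from h import *
from scipy.optimize import least_squares
import ast
D=[ast.literal_eval(l) for l in open('log.txt')]
LO=np.array([-3.03,-.79,.23,-1.04,0,-2.55]);HI=np.array([3.03,2.21,2.52,4.18,3.07,2.55])
def fk(q,p):
    a1,h,L2,e,L3,Lt,s4,s6=p
    B=R.from_euler('z',q[0]);P2=B*R.from_euler('y',q[1]);P3=P2*R.from_euler('y',q[2])
    P5=P3*R.from_euler('z',s4*q[3])*R.from_euler('y',q[4])
    t=B.apply([a1,0,h])+P2.apply([0,0,L2])+P3.apply([e,0,L3])+P5.apply([0,0,Lt])
    return t,P5*R.from_euler('z',s6*q[5])*RT
# tool: x_tool = z of flange ; unknown constant roll c about z
RT=R.identity()
def setRT(c):
    global RT
    RT=R.from_euler('z',c)*R.from_matrix(np.c_[[0,0,1],[0,1,0],[-1,0,0]])
def fitall():
    best=None
    for s4 in(1,-1):
        for s6 in(1,-1):
            def f(v):
                setRT(v[6]);o=[]
                for q,t,r in D:
                    a,b=fk(q,list(v[:6])+[s4,s6]);o+=list((a-t)*5)+list((b*R.from_rotvec(r).inv()).as_rotvec())
                o+=list(1e-3*(v[:6]-np.array([0,.3,.4,0,.4,.2])))
                return o
            for c0 in(0,1.57,3.14,-1.57):
                z=least_squares(f,[0,.3,.4,0,.4,.2,c0])
                if best is None or z.cost<best[0]: best=(z.cost,list(z.x[:6])+[s4,s6],z.x[6])
                #print(s4,s6,z.cost)
    setRT(best[2]);return best
def ik(pos,Rt,q0,p):
    w=np.array([1,1,1,.3,.3,.3])
    def f(q):
        a,b=fk(q,p);return np.r_[(a-pos)*10,(b*Rt.inv()).as_rotvec()*3,1e-3*(q-q0)]
    z=least_squares(f,np.clip(q0,LO+.01,HI-.01),bounds=(LO,HI));a,b=fk(z.x,p)
    return z.x,np.linalg.norm(a-pos)*1000,(b*Rt.inv()).magnitude()
E
python3 - <<'E'
from h import *
st()
import kin
b=kin.fitall();print(b)
for q,t,r in kin.D[-3:]:
    a,o=kin.fk(q,b[1]);print(np.round((a-t)*1000,1),(o*R.from_rotvec(r).inv()).magnitude())
E
```

```text
t 8.35 q [-0.746  0.281  1.818  0.475  0.995 -1.595] tcp [ 0.4608 -0.2478  0.1431] u [-316. -211.  143.] F [ 1.3  0.7 -0. ] w 0.349 
R [[0.33, -0.561, 0.759], [0.218, 0.828, 0.517], [-0.918, -0.006, 0.395]]
(np.float64(0.15168959964857556), [np.float64(-0.001635827290228483), np.float64(0.3097894347349703), np.float64(0.4251708360276636), np.float64(0.04234639300271036), np.float64(0.44859911611450415), np.float64(0.33324190801961473), 1, 1], np.float64(-3.8468313112939776e-16))
[-26.2 -25.5  -0.9] 5.147892387644517e-16
[-26.  -25.7  -0.8] 6.031651237387229e-16
[ 3.5 -6.9  6.5] 3.3335590258932494e-16
```

```bash
sed -i 's/a1,h,L2,e,L3,Lt,s4,s6=p/a1,h,L2,e,L3,Lt,dy,dt,s4,s6=p/; s/P3.apply(\[e,0,L3\])/P3.apply([e,dy,L3])/; s/P5.apply(\[0,0,Lt\])/P5.apply([0,dt,Lt])/; s/v\[:6\]/v[:8]/g; s/v\[6\]/v[8]/; s/z.x\[:6\]/z.x[:8]/; s/z.x\[6\]/z.x[8]/; s/0,.4,.2\])/0,.4,.2,0,0])/; s/\.4,\.2,c0/.4,.2,0,0,c0/' kin.py
python3 - <<'E'
from h import *
import kin
b=kin.fitall();print(b)
for q,t,r in kin.D:
    a,o=kin.fk(q,b[1]);print(np.round((a-t)*1000,1))
p=b[1]
import json;json.dump([p,b[2]],open('p.json','w'))
q0=np.array(kin.D[-1][0])
# hood arc feasibility
for ph0,ph1 in((45,45),(45,65),(45,80),(30,60)):
    q=q0.copy()
    for a in np.arange(0,1.33,.22):
        ph=np.radians(ph0+(ph1-ph0)*a/1.32)
        bar=np.array([115-280*np.cos(a)+12*np.sin(a),-105,78+280*np.sin(a)+12*np.cos(a)])
        d=np.array([np.cos(ph),0,-np.sin(ph)])
        pos=u2w(bar+19*d);Rt=orient(U.apply(d),U.apply([np.sin(ph),0,np.cos(ph)]))
        q,e,r=kin.ik(pos,Rt,q,p);print(ph0,ph1,round(a,2),np.round(q,2),round(e,1),round(r,3))
E
```

```text
(np.float64(7.0353689503071784e-09), [np.float64(6.622507428551703e-09), np.float64(0.2212000221767208), np.float64(0.4241999842721365), np.float64(0.04089999965659591), np.float64(0.44749999757074227), np.float64(0.24480000892034348), np.float64(0.0365999934032206), np.float64(6.171499636515181e-09), 1, 1], np.float64(-3.900676123786658e-16))
[-0.  0. -0.]
[ 0. -0. -0.]
[ 0. -0. -0.]
[ 0. -0. -0.]
[ 0. -0. -0.]
[-0. -0.  0.]
[-0.  0.  0.]
[-0.  0.  0.]
[-0.  0.  0.]
[ 0. -0.  0.]
45 45 0.0 [-0.48  0.39  2.03  1.23  0.73 -2.07] 0.0 0.0
45 45 0.22 [-0.46  0.27  2.    1.09  0.78 -1.85] 0.0 0.0
45 45 0.44 [-0.42  0.2   1.92  0.97  0.82 -1.65] 0.0 0.0
45 45 0.66 [-0.36  0.17  1.82  0.88  0.85 -1.47] 0.0 0.0
45 45 0.88 [-0.28  0.19  1.69  0.8   0.87 -1.3 ] 0.0 0.0
45 45 1.1 [-0.2   0.25  1.55  0.72  0.89 -1.15] 0.0 0.0
45 45 1.32 [-0.13  0.34  1.39  0.66  0.89 -1.02] 0.0 0.0
45 65 0.0 [-0.48  0.39  2.03  1.23  0.73 -2.07] 0.0 0.0
45 65 0.22 [-0.45  0.27  1.98  0.99  0.76 -1.75] 0.0 0.0
45 65 0.44 [-0.38  0.2   1.88  0.78  0.83 -1.47] 0.0 0.0
45 65 0.66 [-0.31  0.19  1.74  0.61  0.91 -1.22
[... 273 characters left out ...]
0.76 -1.68] 0.0 0.0
45 80 0.44 [-0.35  0.2   1.84  0.64  0.85 -1.33] 0.0 0.0
45 80 0.66 [-0.27  0.21  1.67  0.44  0.98 -1.07] 0.0 0.0
45 80 0.88 [-0.17  0.28  1.47  0.29  1.14 -0.87] 0.0 0.0
45 80 1.1 [-0.09  0.39  1.23  0.18  1.31 -0.72] 0.0 0.0
45 80 1.32 [-0.01  0.56  0.93  0.1   1.51 -0.62] 0.0 0.0
30 60 0.0 [-0.56  0.48  2.08  1.58  0.92 -2.45] 0.0 0.0
30 60 0.22 [-0.52  0.31  2.05  1.36  0.86 -2.13] 0.0 0.0
30 60 0.44 [-0.45  0.21  1.96  1.12  0.83 -1.79] 0.0 0.0
30 60 0.66 [-0.36  0.17  1.82  0.88  0.85 -1.47] 0.0 0.0
30 60 0.88 [-0.26  0.2   1.65  0.67  0.91 -1.18] 0.0 0.0
30 60 1.1 [-0.17  0.28  1.44  0.49  1.01 -0.95] 0.0 0.0
30 60 1.32 [-0.08  0.41  1.21  0.36  1.13 -0.78] 0.0 0.0
```

```bash
cat >> h.py <<'E'
def htool(ph): 
    ph=np.radians(ph);return orient(U.apply([np.cos(ph),0,-np.sin(ph)]),U.apply([np.sin(ph),0,np.cos(ph)]))
def bar(a): return np.array([115-280*np.cos(a)+12*np.sin(a),-105,78+280*np.sin(a)+12*np.cos(a)])
def htcp(a,ph,back=0):
    p=np.radians(ph);return u2w(bar(a)+(19-back)*np.array([np.cos(p),0,-np.sin(p)]))
E
python3 - <<'E'
from h import *
st(); to(htcp(0,45,90),htool(45))
E
```

```text
t 8.35 q [-0.746  0.281  1.818  0.475  0.995 -1.595] tcp [ 0.4608 -0.2478  0.1431] u [-316. -211.  143.] F [ 1.3  0.7 -0. ] w 0.349 
R [[0.33, -0.561, 0.759], [0.218, 0.828, 0.517], [-0.918, -0.006, 0.395]]
shift/25cm [ 0.0913  0.5779 -0.0118] turn/180 [ 0.0697 -0.0985  0.0039] rows min 3.5 3.0
```

Call:
carry_out(commands="0.02 0.12 0 0.014 -0.02 0.001 -0.4;0.02 0.12 0 0.014 -0.02 0.001 -0.4;0.02 0.12 0 0.014 -0.02 0.001 -0.4;0.02 0.12 0 0.014 -0.02 0.001 -0.4;0.01 0.06 -0.01 0.009 -0.012 0 -0.4")

```text
time: 8.77
tcp_pos: [0.4822, -0.1066, 0.1405]
tcp_rot: [-0.239, 0.769, 0.569]
ft_force: [-0.7, -0.6, 0.4]
gripper_width: 0.296
```

```bash
python3 - <<'E'
from h import *
st(); to(htcp(0,45,90),htool(45)); to(htcp(0,45),htool(45))
p=shot('wrist','w5.png')
for d in arm.pinpoint(p,'hood_handle')[:2]: print(np.round(w2u(d['position'])),round(d['score'],2))
E
```

```text
t 8.77 q [-0.631  0.195  2.085  1.038  0.876 -1.94 ] tcp [ 0.4822 -0.1066  0.1405] u [-218. -107.  141.] F [-0.7 -0.6  0.4] w 0.296 
R [[0.578, -0.566, 0.588], [0.397, 0.825, 0.403], [-0.713, -0.0, 0.701]]
shift/25cm [ 0.0057  0.0133 -0.0014] turn/180 [ 0.0015 -0.0021  0.0018] rows min 0.1 0.1
shift/25cm [ 0.2148  0.1585 -0.2559] turn/180 [ 0.0015 -0.0021  0.0018] rows min 2.2 0.1
[-163. -106.   90.] 0.77
```

View pics/w5.png

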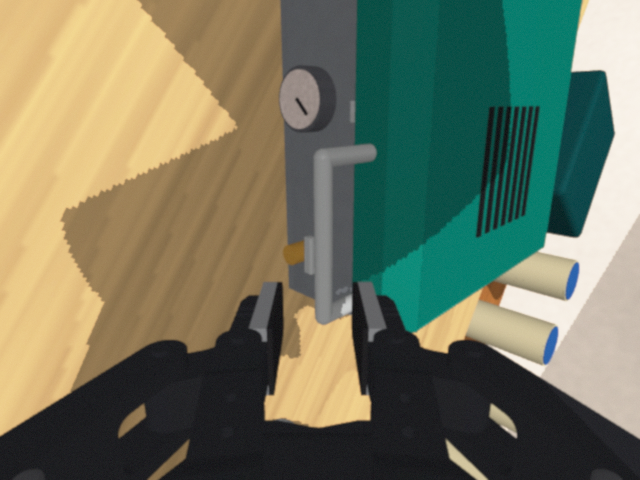

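The bar at column 324 runs parallel to and between the fingers. The gauge at (305,98) and the brass tap at (295,252) sit lower, on the pan. Next I approach.

Call:
carry_out(commands="0.044 0.033 -0.052 0.0015 -0.002 0.002 -0.4;0.044 0.033 -0.052 0 0 0 -0.4;0.044 0.033 -0.052 0 0 0 -0.4;0.044 0.033 -0.052 0 0 0 -0.4;0.036 0.024 -0.044 0 0 0 -0.4")

```text
time: 9.28
tcp_pos: [0.5377, -0.0725, 0.0768]
tcp_rot: [-0.245, 0.769, 0.572]
ft_force: [0.2, -0.4, -0.3]
gripper_width: 0.297
```

```bash
python3 - <<'E'
from h import *
st(); to(htcp(0,45),htool(45))
E
```

```text
t 9.28 q [-0.489  0.393  2.021  1.211  0.725 -2.053] tcp [ 0.5377 -0.0725  0.0768] u [-153. -111.   77.] F [ 0.2 -0.4 -0.3] w 0.297 
R [[0.577, -0.57, 0.585], [0.396, 0.822, 0.41], [-0.714, -0.005, 0.7]]
shift/25cm [-0.0071  0.022  -0.0008] turn/180 [ 0.0031 -0.0018  0.0002] rows min 0.1 0.1
```

Call:
carry_out(commands="-0.007 0.02 0 0.003 -0.002 0 -0.4;0 0 0 0 0 0 -0.7;0 0 0 0 0 0 -0.7;0 0 0 0 0 0 -0.7;0 0 0 0 0 0 -0.7", squeeze=25)

```text
time: 9.7
tcp_pos: [0.5364, -0.0691, 0.0765]
tcp_rot: [-0.239, 0.763, 0.575]
ft_force: [-0.2, -0.3, -1.1]
gripper_width: 0.151
```

```bash
cat >> h.py <<'E'
def arc(a0,a1,n,ph=45):
    s=arm.sense();pos=s['tcp_pos']
    for a in np.linspace(a0,a1,n+1)[1:]:
        t=htcp(a,ph);print(round(a,3),np.round((t-pos)/.25,3));pos=t
def where():
    s=st();Rm=R.from_rotvec(s['tcp_rot']).as_matrix();g=w2u(s['tcp_pos']-.019*Rm[:,0]);v=g-[115,-105,78]
    print('hood a est',round(np.arctan2(v[2],-v[0])-np.arctan2(12,280),3),'rad err',round(np.hypot(v[0],v[2])-280.3,1),'y',round(v[1],1))
E
python3 - <<'E'
from h import *
where(); to(htcp(0,45),htool(45)); arc(0,.6,10)
E
```

```text
t 9.7 q [-0.487  0.393  2.027  1.226  0.729 -2.063] tcp [ 0.5364 -0.0691  0.0765] u [-152. -107.   77.] F [-0.2 -0.3 -1.1] w 0.151 
R [[0.579, -0.571, 0.582], [0.403, 0.821, 0.404], [-0.709, 0.0, 0.705]]
hood a est -0.0 rad err 0.7 y -2.0
shift/25cm [-0.0022  0.0083  0.0002] turn/180 [ 0.0004 -0.0007 -0.0001] rows min 0.1 0.0
0.06 [0.002 0.011 0.067]
0.12 [0.007 0.005 0.067]
0.18 [0.011 0.007 0.066]
0.24 [0.014 0.01  0.065]
0.3 [0.017 0.012 0.064]
0.36 [0.02  0.014 0.063]
0.42 [0.023 0.016 0.061]
0.48 [0.026 0.018 0.059]
0.54 [0.029 0.02  0.057]
0.6 [0.032 0.022 0.055]
```

Call:
carry_out(commands="0.003 0.005 0.067 0 0 0 -0.7;0.007 0.005 0.067 0 0 0 -0.7;0.011 0.007 0.066 0 0 0 -0.7;0.014 0.01 0.065 0 0 0 -0.7;0.017 0.012 0.064 0 0 0 -0.7")

```text
time: 10.12
tcp_pos: [0.5452, -0.0617, 0.1583]
tcp_rot: [-0.236, 0.774, 0.572]
ft_force: [-0.2, 0.2, -3.8]
gripper_width: 0.154
```

```bash
python3 - <<'E'
from h import *
where(); to(htcp(.3,45),htool(45)); arc(.3,.9,10)
E
```

```text
t 10.12 q [-0.459  0.236  1.976  1.025  0.798 -1.762] tcp [ 0.5452 -0.0617  0.1583] u [-141. -106.  158.] F [-0.2  0.2 -3.8] w 0.154 
R [[0.574, -0.567, 0.591], [0.399, 0.824, 0.403], [-0.715, 0.005, 0.699]]
hood a est 0.293 rad err 4.8 y -1.0
shift/25cm [0.0156 0.0156 0.0021] turn/180 [ 0.0009 -0.0039  0.0013] rows min 0.1 0.1
0.36 [0.036 0.03  0.065]
0.42 [0.023 0.016 0.061]
0.48 [0.026 0.018 0.059]
0.54 [0.029 0.02  0.057]
0.6 [0.032 0.022 0.055]
0.66 [0.034 0.024 0.053]
0.72 [0.037 0.026 0.05 ]
0.78 [0.039 0.027 0.047]
0.84 [0.042 0.029 0.044]
0.9 [0.044 0.03  0.041]
```

Call:
carry_out(commands="0.03 0.025 0.064 0 -0.002 0.001 -0.7;0.026 0.02 0.062 0 -0.001 0 -0.7;0.028 0.02 0.059 0 0 0 -0.7;0.03 0.021 0.057 0 0 0 -0.7;0.032 0.022 0.055 0 0 0 -0.7")

```text
time: 10.53
tcp_pos: [0.579, -0.0377, 0.2364]
tcp_rot: [-0.242, 0.77, 0.567]
ft_force: [-0.3, 0.1, -3.7]
gripper_width: 0.149
```

Call:
carry_out(commands="0.035 0.025 0.053 0 0 0 -0.7;0.038 0.027 0.05 0 0 0 -0.7;0.04 0.028 0.047 0 0 0 -0.7;0.042 0.029 0.044 0 0 0 -0.7;0.044 0.03 0.041 0 0 0 -0.7")

```text
time: 10.95
tcp_pos: [0.6272, -0.0044, 0.2986]
tcp_rot: [-0.243, 0.776, 0.562]
ft_force: [-0.7, 0.0, -3.6]
gripper_width: 0.148
```

```bash
python3 - <<'E'
from h import *
where(); to(htcp(.9,45),htool(45)); arc(.9,1.3,7)
E
```

```text
t 10.95 q [-0.276  0.181  1.672  0.754  0.887 -1.245] tcp [ 0.6272 -0.0044  0.2986] u [ -41. -106.  299.] F [-0.7  0.  -3.6] w 0.148 
R [[0.577, -0.562, 0.593], [0.388, 0.827, 0.407], [-0.719, -0.004, 0.695]]
hood a est 0.903 rad err 8.6 y -0.5
shift/25cm [ 0.0137  0.0127 -0.0291] turn/180 [ 0.0042 -0.0035  0.0032] rows min 0.2 0.2
0.957 [0.057 0.043 0.007]
1.014 [0.045 0.031 0.033]
1.071 [0.047 0.032 0.03 ]
1.129 [0.048 0.033 0.027]
1.186 [0.049 0.034 0.023]
1.243 [0.05  0.035 0.02 ]
1.3 [0.051 0.035 0.016]
```

Call:
carry_out(commands="0.05 0.037 0.02 0.002 -0.001 0.001 -0.7;0.05 0.036 0.022 0.002 -0.001 0.001 -0.7;0.048 0.033 0.024 0 -0.001 0.001 -0.7;0.048 0.033 0.024 0 0 0 -0.7;0.049 0.034 0.022 0 0 0 -0.7")

```text
time: 11.37
tcp_pos: [0.6889, 0.0371, 0.331]
tcp_rot: [-0.24, 0.763, 0.569]
ft_force: [-2.2, 0.0, -2.0]
gripper_width: 0.15
```

```bash
python3 - <<'E'
from h import *
where(); to(htcp(1.3,45),htool(45))
E
```

```text
t 11.37 q [-0.176  0.279  1.481  0.686  0.892 -1.087] tcp [0.6889 0.0371 0.331 ] u [  34. -107.  331.] F [-2.2  0.  -2. ] w 0.15 
R [[0.582, -0.566, 0.584], [0.397, 0.824, 0.404], [-0.71, -0.003, 0.705]]
hood a est 1.186 rad err 2.6 y -1.7
shift/25cm [0.0997 0.0779 0.0262] turn/180 [ 0.0015 -0.0003  0.0016] rows min 0.8 0.1
```

Call:
carry_out(commands="0.038 0.028 0.012 0 0 0 -0.7;0.038 0.028 0.01 0 0 0 -0.7;0.036 0.026 0.008 0 0 0 -0.7;0 0 0 0 0 0 -0.7;0 0 0 0 0 0 -0.4")

```text
time: 11.78
tcp_pos: [0.718, 0.0566, 0.3418]
tcp_rot: [-0.243, 0.763, 0.564]
ft_force: [-0.1, 0.6, 0.2]
gripper_width: 0.272
```

```bash
python3 - <<'E'
from h import *
where(); to(htcp(1.3,45),htool(45))
E
```

```text
t 11.78 q [-0.132  0.333  1.386  0.642  0.894 -1.008] tcp [0.718  0.0566 0.3418] u [  68. -107.  342.] F [-0.1  0.6  0.2] w 0.272 
R [[0.584, -0.564, 0.584], [0.393, 0.826, 0.404], [-0.71, -0.007, 0.704]]
hood a est 1.315 rad err 3.4 y -2.2
shift/25cm [-0.0164  0.     -0.0168] turn/180 [0.0026 0.0001 0.0026] rows min 0.1 0.1
```

```bash
cat >> h.py <<'E'
PIV=np.array([-114,135,99.])
def rdir(a): return np.array([.608*np.sin(a),-np.cos(a),.794*np.sin(a)])
def rtool(a,k=1.0):
    y=-rdir(a*k);y[2]=0;y/=np.linalg.norm(y);return orient([0,0,-1],U.apply(np.cross(y,[0,0,-1])*-1))
def rtcp(a,d=12,L=120): return u2w(PIV+L*rdir(a)-[0,0,d])
E
python3 - <<'E'
from h import *
import kin,json
p,c=json.load(open('p.json'));kin.setRT(c)
s=st();q=s['joint_pos'];R0=R.from_rotvec(s['tcp_rot'])
Rd=rtool(0);print('tool y in unit',U.inv().apply(Rd.as_matrix()[:,1]),'z',U.inv().apply(Rd.as_matrix()[:,2]))
x0=R0.as_matrix()[:,0]
for P,Rt in[(s['tcp_pos']-.1*x0,R0),(u2w([-60,-20,330]),rtool(0)),(u2w([-114,15,200]),rtool(0))]+[(rtcp(a),rtool(a)) for a in(0,.2,.4,.6,.8,1.,1.12)]+[(rtcp(1.12)+[0,0,.1],rtool(1.12))]:
    q,e,r=kin.ik(P,Rt,q,p);print(np.round(P,3),np.round(q,2),round(e,1),round(r,3))
to(u2w([-60,-20,330]),rtool(0))
E
```

```text
t 11.78 q [-0.132  0.333  1.386  0.642  0.894 -1.008] tcp [0.718  0.0566 0.3418] u [  68. -107.  342.] F [-0.1  0.6  0.2] w 0.272 
R [[0.584, -0.564, 0.584], [0.393, 0.826, 0.404], [-0.71, -0.007, 0.704]]
tool y in unit [1.95560244e-17 1.00000000e+00 0.00000000e+00] z [1.00000000e+00 1.19518885e-17 0.00000000e+00]
[0.66  0.017 0.413] [-0.22  0.18  1.42  0.63  1.05 -1.01] 0.0 0.0
[0.563 0.055 0.33 ] [ 0.03  0.28  1.32  0.    1.54 -0.57] 0.0 0.0
[0.498 0.053 0.2  ] [ 0.03  0.22  1.7  -0.    1.22 -0.57] 0.0 0.0
[0.498 0.053 0.087] [ 0.03  0.37  1.8  -0.    0.97 -0.57] 0.0 0.0
[0.509 0.063 0.106] [ 0.05  0.36  1.75 -0.    1.03 -0.68] 0.0 0.0
[0.516 0.077 0.124] [ 0.08  0.35  1.72 -0.    1.07 -0.78] 0.0 0.0
[0.52  0.094 0.141] [ 0.11  0.35  1.68 -0.    1.11 -0.89] 0.0 0.0
[0.521 0.113 0.155] [ 0.14  0.34  1.66 -0.    1.15 -1.02] 0.0 0.0
[0.517 0.133 0.167] [ 0.18  0.33  1.64 -0.    1.17 -1.18] 0.0 0.0
[0.514 0.146 0.173] [ 0.21  0.32  1.64 -0.    1.19 -1.3 ] 0.0 0.0
[0.514 0.146 0.273] [ 0.21  0.23  1.51  0.    1.4  -1.3 ] 0.0 0.0
shift/25cm [-0.6214 -0.0061 -0.0471] turn/180 [-0.1393  0.2059  0.0016] rows min 3.7 6.3
```

Call:
carry_out(commands="-0.04 -0.027 0.05 0 0 0 -0.4;-0.06 -0.04 0.07 0 0 0 -0.4;-0.07 -0.048 0.085 0 0 0 -0.4;-0.07 -0.048 0.085 0 0 0 -0.4;-0.07 -0.045 0.05 0 0 0 -0.4")

```text
time: 12.2
tcp_pos: [0.6352, 0.0018, 0.4241]
tcp_rot: [-0.241, 0.772, 0.565]
ft_force: [-1.0, -0.9, -0.1]
gripper_width: 0.297
```

```bash
python3 - <<'E'
from h import *
st()
to(u2w([-114,15,230]),rtool(0))
E
```

```text
t 12.2 q [-0.261  0.128  1.447  0.637  1.093 -1.023] tcp [0.6352 0.0018 0.4241] u [ -31. -105.  424.] F [-1.  -0.9 -0.1] w 0.297 
R [[0.578, -0.563, 0.59], [0.392, 0.826, 0.404], [-0.716, -0.002, 0.699]]
shift/25cm [-0.5476  0.2049 -0.7764] turn/180 [-0.139   0.2032  0.0023] rows min 5.8 6.2
```

Call:
carry_out(commands="-0.06 0.022 -0.07 -0.0155 0.0225 0 -0.45;-0.06 0.022 -0.08 -0.0155 0.0225 0 -0.45;-0.06 0.022 -0.08 -0.0155 0.0225 0 -0.45;-0.06 0.022 -0.08 -0.0155 0.0225 0 -0.45;-0.06 0.022 -0.08 -0.0155 0.0225 0 -0.45")

```text
time: 12.62
tcp_pos: [0.5525, 0.0204, 0.3336]
tcp_rot: [-0.379, 1.188, 0.5]
ft_force: [0.6, -0.4, 0.0]
gripper_width: 0.275
```

Call:
carry_out(commands="-0.06 0.022 -0.08 -0.0155 0.0225 0 -0.45;-0.06 0.022 -0.08 -0.0155 0.0225 0 -0.45;-0.05 0.02 -0.08 -0.0155 0.0225 0 -0.45;-0.03 0.015 -0.06 -0.0155 0.0225 0 -0.45;0 0 0 0 0 0 -0.45")

```text
time: 13.03
tcp_pos: [0.4943, 0.0379, 0.255]
tcp_rot: [-0.494, 1.538, 0.44]
ft_force: [-0.1, -0.7, 0.3]
gripper_width: 0.277
```

```bash
python3 - <<'E'
from h import *
st()
to(u2w([-114,15,87]),rtool(0))
p=shot('wrist','w6.png')
for l in ['rod_grip','rod_tip','rod_pivot','staple']:
    for d in arm.pinpoint(p,l)[:2]: print(l,np.round(w2u(d['position'])),round(d['score'],2))
p=shot('scene')
for l in ['hood_handle','hood_socket','rod_grip','unit','pin','rod_pivot']:
    for d in arm.pinpoint(p,l)[:2]: print(l,np.round(w2u(d['position'])),round(d['score'],2))
E
```

```text
t 13.03 q [ 0.021  0.166  1.631 -0.039  1.353 -0.565] tcp [0.4943 0.0379 0.255 ] u [-126.    5.  255.] F [-0.1 -0.7  0.3] w 0.277 
R [[-0.007, -0.561, 0.828], [-0.038, 0.828, 0.56], [-0.999, -0.028, -0.027]]
shift/25cm [ 0.0159  0.0606 -0.6721] turn/180 [ 0.0121 -0.0022  0.0038] rows min 4.0 0.3
rod_grip [-108.   14.   96.] 0.97
rod_tip [-109.  -58.   98.] 0.91
rod_pivot [-113.  136.   99.] 0.7
staple [-161.   89.   91.] 0.76
hood_handle [  58. -100.  358.] 0.91
hood_socket [ 82.  46. 273.] 0.84
rod_grip [-115.   16.   99.] 0.52
unit [-1.  2.  2.] 0.71
pin [-407. -302.   10.] 0.59
rod_pivot [-115.  134.  101.] 0.91
rod_pivot [  9. 449.  -3.] 0.42
```

View pics/w6.png

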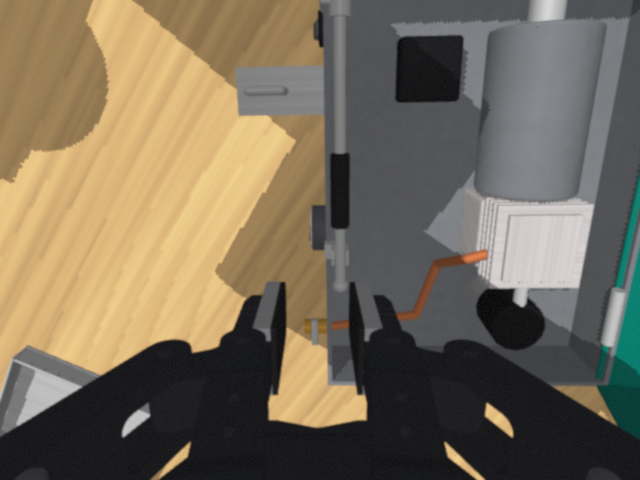

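The hood is standing up: the handle is at unit z 358. The rod's black sleeve is at (340,190), with the rod running along column 340 and nothing under the fingers. Next I compute its exact x with a ray.

```bash
python3 - <<'E'
from h import *
s=arm.sense();p=shot('wrist')
Rm=R.from_rotvec(s['tcp_rot']).as_matrix();M=p['mount']
def ray(u,v,z):
    d=Rm@M[:3,:3]@np.array([(u-p['cx'])/p['fx'],(v-p['cy'])/p['fy'],1]);o=s['tcp_pos']+Rm@M[:3,3]
    return w2u(o+d*(z-o[2])/d[2])
g=p['img'].astype(int).sum(2)
for v in(160,175,190,205,220):
    c=np.where(g[v,325:360]<90)[0]+325;print(v,c.min(),c.max(),ray(c.mean(),v,.099))
for u,v in((340,153),(340,228)):print(ray(u,v,.099))
E
```

```text
160 328 344 [-113.85170231   33.22586808   99.        ]
175 328 344 [-113.85266846   22.35006526   99.        ]
190 328 344 [-113.85365607   11.23264486   99.        ]
205 328 344 [-113.85466587   -0.13453523   99.        ]
220 328 344 [-113.85569862  -11.75998715   99.        ]
[-110.98814215   38.18789938   99.        ]
[-110.82955015  -18.09302794   99.        ]
```

Call:
carry_out(commands="0.004 0.02 -0.11 0.004 -0.001 0.001 -0.2;0.004 0.014 -0.12 0.004 -0.001 0.001 -0.2;0.004 0.014 -0.12 0.004 0 0.001 -0.2;0.004 0.012 -0.1 0 0 0 -0.2;0 0 0 0 0 0 -0.2")

```text
time: 14.1
tcp_pos: [0.5007, 0.0529, 0.1432]
tcp_rot: [-0.471, 1.504, 0.471]
ft_force: [-0.7, 0.3, -0.4]
gripper_width: 0.4
```

```bash
python3 - <<'E'
from h import *
st()
to(u2w([-112,15,87]),rtool(0))
E
```

```text
t 14.1 q [ 0.03   0.284  1.76   0.005  1.083 -0.575] tcp [0.5007 0.0529 0.1432] u [-112.   14.  143.] F [-0.7  0.3 -0.4] w 0.4 
R [[0.014, -0.567, 0.824], [0.005, 0.824, 0.567], [-1.0, -0.004, 0.014]]
shift/25cm [-0.0032  0.0051 -0.225 ] turn/180 [-0.0015  0.0045  0.0014] rows min 1.3 0.1
```

Call:
carry_out(commands="-0.003 0.002 -0.08 -0.001 0.004 0.001 -0.2;0 0 -0.09 0 0 0 -0.2;0 0 -0.045 0 0 0 -0.2;0 0 0 0 0 0 -0.2;0 0 0 0 0 0 -0.2")

```text
time: 14.52
tcp_pos: [0.5019, 0.0533, 0.0923]
tcp_rot: [-0.475, 1.514, 0.475]
ft_force: [0.1, 0.5, 0.1]
gripper_width: 0.401
```

```bash
python3 - <<'E'
from h import *
st()
to(u2w([-112.5,14,87]),rtool(0))
E
```

```text
t 14.52 q [ 0.033  0.364  1.789  0.002  0.984 -0.575] tcp [0.5019 0.0533 0.0923] u [-111.   13.   92.] F [0.1 0.5 0.1] w 0.401 
R [[0.004, -0.57, 0.822], [0.001, 0.822, 0.57], [-1.0, -0.001, 0.004]]
shift/25cm [-0.0071 -0.0009 -0.0211] turn/180 [-0.0004  0.0014  0.0001] rows min 0.1 0.0
```

Call:
carry_out(commands="-0.006 -0.001 -0.02 0 0.001 0 -0.2;0 0 0 0 0 0 -0.7;0 0 0 0 0 0 -1;0 0 0 0 0 0 -1;0 0 0 0 0 0 -1", squeeze=25)

```text
time: 14.93
tcp_pos: [0.5003, 0.0519, 0.0917]
tcp_rot: [-0.476, 1.516, 0.474]
ft_force: [5.0, 5.8, -8.7]
gripper_width: 0.148
```

```bash
python3 - <<'E'
from h import *
s=st();pos=s['tcp_pos'];off=pos-rtcp(0);print(off)
Rp=rtool(0)
for a in np.linspace(0,1.12,16)[1:]:
    t=rtcp(a)+off;Rn=rtool(a);print(round(a,3),np.round((t-pos)/.25,3),np.round((Rn*Rp.inv()).as_rotvec()/np.pi,4));pos=t;Rp=Rn
E
```

```text
t 14.93 q [ 3.100e-02  3.630e-01  1.792e+00 -1.000e-03  9.840e-01 -5.760e-01] tcp [0.5003 0.0519 0.0917] u [-113.   13.   92.] F [ 5.   5.8 -8.7] w 0.148 
R [[0.002, -0.57, 0.821], [-0.0, 0.821, 0.57], [-1.0, -0.001, 0.001]]
[ 0.00203828 -0.00109195  0.00474467]
0.075 [0.017 0.014 0.028] [0.     0.     0.0145]
0.149 [0.015 0.016 0.028] [0.     0.     0.0146]
0.224 [0.014 0.018 0.028] [0.     0.     0.0148]
0.299 [0.012 0.02  0.027] [0.     0.     0.0151]
0.373 [0.01  0.021 0.027] [0.     0.     0.0155]
0.448 [0.008 0.023 0.026] [0.     0.     0.0161]
0.523 [0.006 0.025 0.025] [0.     0.     0.0168]
0.597 [0.004 0.026 0.024] [0.     0.     0.0176]
0.672 [0.002 0.027 0.023] [0.     0.     0.0186]
0.747 [0.    0.029 0.022] [0.     0.     0.0197]
0.821 [-0.002  0.03   0.02 ] [0.     0.     0.0211]
0.896 [-0.004  0.03   0.019] [0.     0.     0.0226]
0.971 [-0.006  0.031  0.017] [0.     0.     0.0244]
1.045 [-0.008  0.032  0.015] [-0.      0.      0.0263]
1.12 [-0.01   0.032  0.013] [ 0.     -0.      0.0284]
```

Call:
carry_out(commands="0.017 0.014 0.028 0 0 0.0145 -1;0.015 0.016 0.028 0 0 0.0145 -1;0.014 0.018 0.028 0 0 0.0148 -1;0.012 0.02 0.027 0 0 0.015 -1;0.01 0.021 0.027 0 0 0.0155 -1")

```text
time: 15.35
tcp_pos: [0.516, 0.0746, 0.1271]
tcp_rot: [-0.662, 1.47, 0.663]
ft_force: [-3.0, 2.2, -4.7]
gripper_width: 0.149
```

```bash
cat >> h.py <<'E'
OFF=np.array([.0020,-.0011,.0047])
def rwhere():
    s=st();pos=s['tcp_pos']-OFF
    f=lambda a:np.linalg.norm(pos-rtcp(a))
    A=np.linspace(-.1,1.5,1601);e=[f(a) for a in A];a=A[np.argmin(e)];print('rod a',round(a,3),'err mm',np.round(w2u(pos)-w2u(rtcp(a)),1),'yaw err',np.round((rtool(a)*R.from_rotvec(s['tcp_rot']).inv()).as_rotvec()/np.pi,4))
    return a
E
python3 - <<'E'
from h import *
a0=rwhere();pos=arm.sense()['tcp_pos']
for a in np.linspace(.373,1.12,11)[1:]:
    t=rtcp(a)+OFF;print(round(a,3),np.round((t-pos)/.25,3));pos=t
p=shot('wrist','w7.png')
E
```

```text
t 15.35 q [ 0.073  0.351  1.713 -0.     1.081 -0.774] tcp [0.516  0.0746 0.1271] u [-87.  23. 127.] F [-3.   2.2 -4.7] w 0.149 
R [[-0.003, -0.75, 0.662], [-0.0, 0.662, 0.75], [-1.0, 0.002, -0.002]]
rod a 0.378 err mm [-1.1  1.3  0.2] yaw err [ 0.0001 -0.0009 -0.0012]
0.448 [0.014 0.02  0.023]
0.522 [0.006 0.025 0.025]
0.597 [0.004 0.026 0.024]
0.672 [0.002 0.027 0.023]
0.746 [0.    0.029 0.022]
0.821 [-0.002  0.03   0.02 ]
0.896 [-0.004  0.03   0.019]
0.971 [-0.006  0.031  0.017]
1.045 [-0.008  0.032  0.015]
1.12 [-0.01   0.032  0.013]
```

Call:
carry_out(commands="0.011 0.022 0.025 0 0 0.016 -1;0.006 0.025 0.025 0 0 0.0168 -1;0.004 0.026 0.024 0 0 0.0176 -1;0.002 0.027 0.023 0 0 0.0186 -1;0 0.029 0.022 0 0 0.0197 -1")

```text
time: 15.82
tcp_pos: [0.5197, 0.1085, 0.1587]
tcp_rot: [-0.885, 1.392, 0.89]
ft_force: [-4.2, -2.3, -3.7]
gripper_width: 0.155
```

Call:
carry_out(commands="-0.002 0.03 0.02 0 0 0.0211 -1;-0.004 0.03 0.019 0 0 0.0226 -1;-0.006 0.031 0.017 0 0 0.0244 -1;-0.008 0.032 0.015 0 0 0.0263 -1;-0.006 0.024 0.01 0 0 0.02 -1")

```text
time: 16.23
tcp_pos: [0.511, 0.1463, 0.1805]
tcp_rot: [-1.168, 1.249, 1.173]
ft_force: [-5.9, -2.3, -2.5]
gripper_width: 0.147
```

```bash
python3 - <<'E'
from h import *
rwhere()
for a in(1.1,1.12):to(rtcp(a)+OFF,rtool(a))
p=shot('scene','s2.png')
for l in ['rod_tip','rod_grip','rod_pivot','hood_socket','hood_handle']:
    for d in arm.pinpoint(p,l)[:2]: print(l,np.round(w2u(d['position'])),round(d['score'],2))
cv2.imwrite('pics/s2c.png',cv2.resize(p['img'][60:360,150:550,::-1],(800,600)))
print(np.round(PIV+194*rdir(1.1)))
E
```

```text
t 16.23 q [ 0.212  0.314  1.626 -0.005  1.215 -1.301] tcp [0.511  0.1463 0.1805] u [-50.  84. 181.] F [-5.9 -2.3 -2.5] w 0.147 
R [[-0.012, -0.998, 0.056], [-0.007, 0.056, 0.998], [-1.0, 0.011, -0.008]]
rod a 1.15 err mm [-4.   0.4  1.9] yaw err [ 0.0024 -0.0037  0.009 ]
shift/25cm [ 0.0213 -0.0137 -0.0157] turn/180 [ 0.0023 -0.0038 -0.0109] rows min 0.2 0.3
shift/25cm [ 0.0186 -0.0052 -0.0123] turn/180 [ 0.0024 -0.0038 -0.003 ] rows min 0.1 0.1
rod_tip [ -6.  54. 240.] 0.57
rod_tip [-406. -302.    9.] 0.45
rod_grip [-48.  85. 184.] 0.62
rod_pivot [-114.  136.   99.] 0.7
rod_pivot [ -5.  51. 241.] 0.16
hood_handle [  61. -101.  353.] 0.93
[ -9.  47. 236.]
```

View pics/s2c.png

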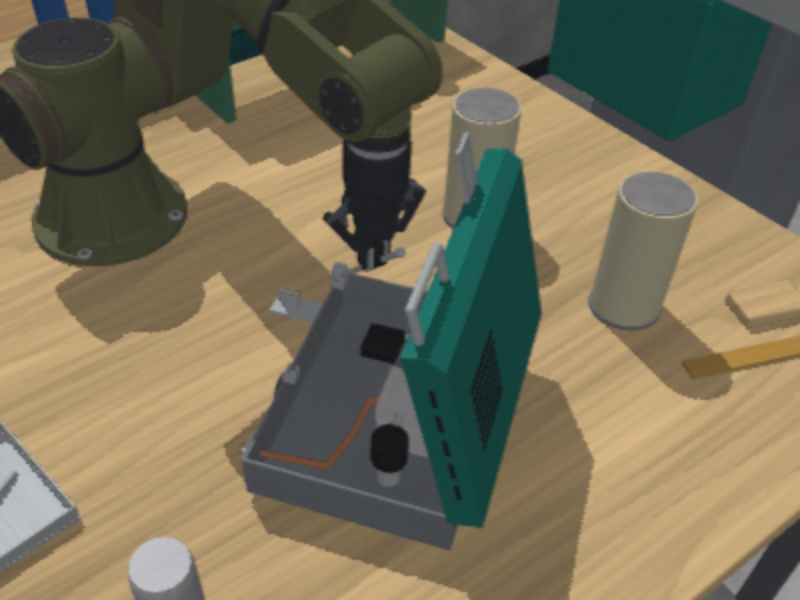

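The scene crop shows the rod held in the gripper with its tip near (400,252), and the hood standing up by itself. Next I nudge the rod down to about 1.115, release it and retreat.

Call:
carry_out(commands="0.016 -0.006 -0.012 0.002 -0.004 -0.002 -1;0.004 -0.002 -0.003 0 0 0 -1;0 0 0 0 0 0 -1;0 0 0 0 0 0 -0.4;0 0 0 0 0 0 -0.4")

```text
time: 16.95
tcp_pos: [0.514, 0.1425, 0.1794]
tcp_rot: [-1.159, 1.245, 1.159]
ft_force: [0.8, 0.0, -0.2]
gripper_width: 0.299
```

```bash
python3 - <<'E'
from h import *
rwhere()
E
```

```text
t 16.95 q [ 0.203  0.314  1.629 -0.003  1.203 -1.298] tcp [0.514  0.1425 0.1794] u [-50.  80. 179.] F [ 0.8  0.  -0.2] w 0.299 
R [[-0.003, -0.998, 0.069], [-0.003, 0.069, 0.998], [-1.0, 0.002, -0.003]]
rod a 1.111 err mm [-2.4 -0.1  2.4] yaw err [ 0.0009 -0.0008 -0.0024]
```

Call:
carry_out(commands="0 0 0.03 0 0 0 -0.3;0 0 0.08 0 0 0 -0.3;-0.02 -0.01 0.12 0 0 0 -0.3;-0.05 -0.03 0.12 0 0 0 -0.3;-0.05 -0.03 0.12 0 0 0 -0.3")

```text
time: 17.37
tcp_pos: [0.4823, 0.125, 0.2977]
tcp_rot: [-1.158, 1.252, 1.164]
ft_force: [0.4, -0.0, -0.7]
gripper_width: 0.349
```

```bash
python3 - <<'E'
from h import *
s=st()
pw=shot('wrist');ps=shot('scene');pt=shot('top')
for n,p in(('w',pw),('s',ps),('t',pt)):
  for l in ['rod_tip','rod_grip','rod_pivot','hood_handle']:
    for d in arm.pinpoint(p,l)[:1]:
        u=w2u(d['position']);v=u-PIV;print(n,l,np.round(u),round(d['score'],2),'a',round(np.arctan2(v[2]/.794,-v[1]),3))
to(htcp(1.31,45,100),htool(45))
E
```

```text
t 17.37 q [ 0.182  0.145  1.556 -0.003  1.452 -1.321] tcp [0.4823 0.125  0.2977] u [-86.  83. 298.] F [ 0.4 -0.  -0.7] w 0.349 
R [[-0.011, -0.998, 0.068], [-0.005, 0.068, 0.998], [-1.0, 0.01, -0.006]]
w rod_grip [-45.  80. 183.] 0.8 a 1.096
w rod_pivot [-113.  134.   99.] 0.77 a -0.533
s rod_tip [ -6.  45. 238.] 0.72 a 1.095
s rod_grip [-50.  78. 184.] 0.53 a 1.081
s rod_pivot [-113.  136.  101.] 0.59 a 1.921
s hood_handle [  57. -103.  356.] 0.87 a 0.937
t rod_tip [ -9.  44. 236.] 0.56 a 1.086
t rod_grip [-11.  46. 236.] 0.64 a 1.095
t rod_pivot [-116.  132.   97.] 0.61 a -0.797
t hood_handle [  58. -102.  353.] 0.75 a 0.935
shift/25cm [ 0.7005 -0.4295  0.452 ] turn/180 [ 0.2246 -0.1311 -0.271 ] rows min 5.6 9.4
```

Call:
carry_out(commands="0.03 -0.03 0.06 0.0187 -0.0109 -0.0226 -0.3;0.05 -0.035 0.055 0.0187 -0.0109 -0.0226 -0.3;0.058 -0.036 0.05 0.0187 -0.0109 -0.0226 -0.3;0.058 -0.036 0.04 0.0187 -0.0109 -0.0226 -0.3;0.058 -0.036 0.035 0.0187 -0.0109 -0.0226 -0.3")

```text
time: 18.53
tcp_pos: [0.5473, 0.0829, 0.3571]
tcp_rot: [-0.752, 1.054, 0.922]
ft_force: [0.1, 1.2, -0.2]
gripper_width: 0.347
```

Call:
carry_out(commands="0.058 -0.036 0.035 0.0187 -0.0109 -0.0226 -0.3;0.058 -0.036 0.03 0.0187 -0.0109 -0.0226 -0.3;0.058 -0.036 0.03 0.0187 -0.0109 -0.0226 -0.3;0.058 -0.036 0.03 0.0187 -0.0109 -0.0226 -0.3;0.058 -0.036 0.02 0.0187 -0.0109 -0.0226 -0.3")

```text
time: 18.95
tcp_pos: [0.6238, 0.0337, 0.3977]
tcp_rot: [-0.357, 0.829, 0.657]
ft_force: [1.2, 0.9, 0.1]
gripper_width: 0.355
```

```bash
python3 - <<'E'
from h import *
s=st()
to(htcp(1.31,45,80),htool(45))
E
```

```text
t 18.95 q [-0.197  0.139  1.462  0.568  1.124 -1.078] tcp [0.6238 0.0337 0.3977] u [-22. -72. 398.] F [1.2 0.9 0.1] w 0.355 
R [[0.496, -0.662, 0.562], [0.396, 0.748, 0.533], [-0.773, -0.042, 0.633]]
shift/25cm [ 0.1833 -0.0315 -0.0119] turn/180 [ 0.03   -0.0165 -0.0366] rows min 1.1 1.3
```

Call:
carry_out(commands="0.03 -0.015 0.01 0.01 -0.0055 -0.0122 -0.3;0.045 -0.013 0 0.01 -0.0055 -0.0122 -0.3;0.045 -0.004 -0.008 0.01 -0.0055 -0.0122 -0.3;0.045 0 -0.008 0 0 0 -0.3;0 0 0 0 0 0 -0.3")

```text
time: 19.37
tcp_pos: [0.668, 0.0217, 0.3963]
tcp_rot: [-0.225, 0.755, 0.563]
ft_force: [-1.0, -1.1, -1.0]
gripper_width: 0.348
```

```bash
python3 - <<'E'
from h import *
s=st()
to(htcp(1.31,45,80),htool(45));to(htcp(1.31,45),htool(45))
p=shot('wrist','w8.png')
for d in arm.pinpoint(p,'hood_handle')[:2]:
    u=w2u(d['position']);v=u-[115,-105,78];print(np.round(u),round(d['score'],2),np.arctan2(v[2],-v[0])-.043)
E
```

```text
t 19.37 q [-0.214  0.199  1.435  0.658  1.006 -1.02 ] tcp [0.668  0.0217 0.3963] u [   8. -107.  396.] F [-1.  -1.1 -1. ] w 0.348 
R [[0.59, -0.558, 0.584], [0.401, 0.83, 0.388], [-0.701, 0.005, 0.713]]
shift/25cm [ 0.0066  0.0167 -0.0062] turn/180 [-0.0029  0.0014  0.005 ] rows min 0.1 0.1
shift/25cm [ 0.1924  0.1458 -0.2324] turn/180 [-0.0029  0.0014  0.005 ] rows min 2.0 0.1
[  60. -104.  354.] 0.71 1.3326611127544978
```

View pics/w8.png

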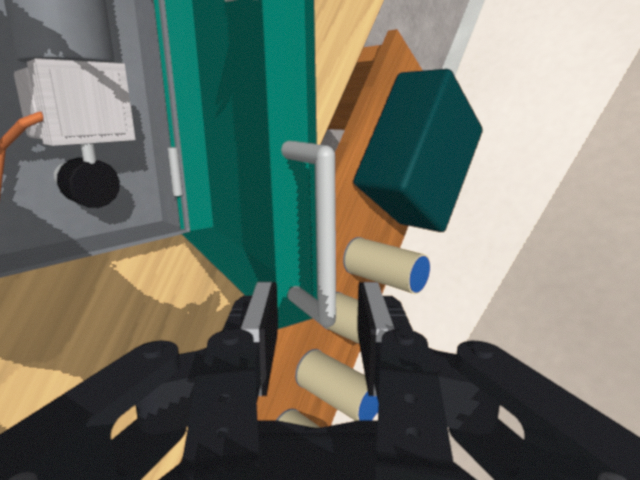

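The bar at column 326 lies between the open fingers. Next I approach, cage it and lower the hood.

Call:
carry_out(commands="0.04 0.032 -0.047 -0.003 0.001 0.005 -0.3;0.04 0.03 -0.047 0 0 0 -0.3;0.04 0.03 -0.047 0 0 0 -0.3;0.04 0.03 -0.047 0 0 0 -0.3;0.03 0.022 -0.04 0 0 0 -0.3")

```text
time: 19.88
tcp_pos: [0.7137, 0.0588, 0.3437]
tcp_rot: [-0.246, 0.753, 0.575]
ft_force: [0.4, -0.2, 0.2]
gripper_width: 0.354
```

```bash
python3 - <<'E'
from h import *
where()
to(htcp(1.31,45),htool(45))
E
```

```text
t 19.88 q [-0.133  0.322  1.4    0.658  0.893 -1.03 ] tcp [0.7137 0.0588 0.3437] u [  66. -103.  344.] F [ 0.4 -0.2  0.2] w 0.354 
R [[0.586, -0.573, 0.573], [0.402, 0.82, 0.408], [-0.704, -0.009, 0.711]]
hood a est 1.308 rad err 5.7 y 2.0
shift/25cm [ 0.0096 -0.0026 -0.0222] turn/180 [ 0.0014  0.0029 -0.0009] rows min 0.1 0.1
```

Call:
carry_out(commands="0.009 -0.002 -0.02 0.001 0.002 0 -0.4;0 0 0 0 0 0 -0.7;0 0 0 0 0 0 -0.7;0 0 0 0 0 0 -0.7;0 0 0 0 0 0 -0.7")

```text
time: 20.3
tcp_pos: [0.7153, 0.0588, 0.3382]
tcp_rot: [-0.241, 0.759, 0.579]
ft_force: [-0.3, -0.6, 0.4]
gripper_width: 0.15
```

```bash
python3 - <<'E'
from h import *
where()
arc(1.31,0.95,9)
E
```

```text
t 20.3 q [-0.134  0.332  1.397  0.661  0.895 -1.032] tcp [0.7153 0.0588 0.3382] u [  68. -104.  338.] F [-0.3 -0.6  0.4] w 0.15 
R [[0.58, -0.574, 0.578], [0.405, 0.819, 0.407], [-0.707, -0.001, 0.707]]
hood a est 1.309 rad err -0.0 y 1.0
1.27 [-0.033 -0.028 -0.01 ]
1.23 [-0.035 -0.025 -0.012]
1.19 [-0.035 -0.024 -0.014]
1.15 [-0.034 -0.024 -0.016]
1.11 [-0.034 -0.024 -0.017]
1.07 [-0.033 -0.023 -0.019]
1.03 [-0.033 -0.023 -0.021]
0.99 [-0.032 -0.022 -0.022]
0.95 [-0.031 -0.022 -0.024]
```

Call:
carry_out(commands="-0.033 -0.026 -0.01 0 0 0 -0.7;-0.035 -0.025 -0.012 0 0 0 -0.7;-0.035 -0.024 -0.014 0 0 0 -0.7;-0.034 -0.024 -0.016 0 0 0 -0.7;-0.034 -0.024 -0.017 0 0 0 -0.7")

```text
time: 20.72
tcp_pos: [0.6711, 0.0267, 0.3252]
tcp_rot: [-0.244, 0.753, 0.578]
ft_force: [0.3, -0.1, -0.2]
gripper_width: 0.156
```

```bash
python3 - <<'E'
from h import *
where()
to(htcp(1.11,45),htool(45))
arc(1.10,0.90,5)
E
```

```text
t 20.72 q [-0.205  0.246  1.54   0.724  0.891 -1.153] tcp [0.6711 0.0267 0.3252] u [  13. -105.  325.] F [ 0.3 -0.1 -0.2] w 0.156 
R [[0.584, -0.574, 0.573], [0.405, 0.819, 0.407], [-0.703, -0.006, 0.711]]
hood a est 1.111 rad err 4.7 y -0.1
shift/25cm [ 0.0052  0.0043 -0.0178] turn/180 [ 0.0006  0.0025 -0.0016] rows min 0.1 0.1
1.06 [-0.036 -0.025 -0.042]
1.02 [-0.033 -0.023 -0.021]
0.98 [-0.032 -0.022 -0.023]
0.94 [-0.031 -0.022 -0.024]
0.9 [-0.03  -0.021 -0.026]
```

Call:
carry_out(commands="-0.03 -0.02 -0.03 0 0.001 0 -0.7;-0.032 -0.022 -0.026 0 0.001 -0.001 -0.7;-0.032 -0.022 -0.024 0 0 0 -0.7;-0.031 -0.022 -0.024 0 0 0 -0.7;-0.02 -0.014 -0.016 0 0 0 -0.7")

```text
time: 21.13
tcp_pos: [0.6317, -0.0013, 0.2978]
tcp_rot: [-0.243, 0.755, 0.572]
ft_force: [-0.3, -0.3, -1.5]
gripper_width: 0.15
```

```bash
python3 - <<'E'
from h import *
where()
to(htcp(.82,45),htool(45))
p=shot('scene','s3.png')
for l in ['hood_handle','hood_socket','rod_tip','rod_grip']:
    for d in arm.pinpoint(p,l)[:1]:
        u=w2u(d['position']);v=u-[115,-105,78];print(l,np.round(u),round(d['score'],2),np.arctan2(v[2],-v[0])-.043)
a=arm.sense();arc(.92,.80,6)
E
```

```text
t 21.13 q [-0.274  0.19   1.672  0.785  0.879 -1.278] tcp [ 0.6317 -0.0013  0.2978] u [ -35. -106.  298.] F [-0.3 -0.3 -1.5] w 0.15 
R [[0.586, -0.57, 0.576], [0.401, 0.821, 0.406], [-0.705, -0.007, 0.71]]
hood a est 0.915 rad err 4.7 y -0.6
shift/25cm [-0.0621 -0.0396 -0.0814] turn/180 [0.0011 0.0022 0.0001] rows min 0.7 0.1
hood_handle [ -43. -100.  308.] 0.88 0.9261778598747833
hood_socket [  6.  44. 250.] 0.75 0.9639857724061994
0.9 [-0.009 -0.002 -0.028]
0.88 [-0.015 -0.01  -0.013]
0.86 [-0.015 -0.01  -0.014]
0.84 [-0.014 -0.01  -0.014]
0.82 [-0.014 -0.01  -0.014]
0.8 [-0.014 -0.01  -0.015]
```

Call:
carry_out(commands="-0.012 -0.007 -0.022 0 0.001 0 -0.7;-0.015 -0.01 -0.016 0 0.001 0 -0.7;-0.015 -0.01 -0.014 0 0 0 -0.7;-0.01 -0.007 -0.01 0 0 0 -0.7;0 0 0 0 0 0 -0.7")

```text
time: 21.8
tcp_pos: [0.6196, -0.0092, 0.2822]
tcp_rot: [-0.243, 0.76, 0.574]
ft_force: [-1.8, -1.2, -0.6]
gripper_width: 0.15
```

```bash
python3 - <<'E'
from h import *
where()
to(htcp(.82,45),htool(45))
E
```

```text
t 21.8 q [-0.296  0.183  1.716  0.809  0.871 -1.328] tcp [ 0.6196 -0.0092  0.2822] u [ -50. -105.  282.] F [-1.8 -1.2 -0.6] w 0.15 
R [[0.582, -0.571, 0.579], [0.401, 0.821, 0.407], [-0.708, -0.004, 0.707]]
hood a est 0.842 rad err 1.1 y -0.2
shift/25cm [-0.0136 -0.0082 -0.019 ] turn/180 [ 0.0013  0.0007 -0.0004] rows min 0.1 0.0
```

Call:
carry_out(commands="-0.007 -0.005 -0.009 0 0 0 -0.7;-0.007 -0.005 -0.009 0 0 0 -0.7;-0.004 -0.003 -0.005 0 0 0 -0.7;0 0 0 0 0 0 -0.7;0 0 0 0 0 0 -0.7")

```text
time: 22.22
tcp_pos: [0.615, -0.0126, 0.2767]
tcp_rot: [-0.243, 0.758, 0.574]
ft_force: [1.0, 0.8, -0.6]
gripper_width: 0.148
```

```bash
python3 - <<'E'
from h import *
where()
to(htcp(.80,45),htool(45))
p=shot('scene','s4.png');pt=shot('top')
for P in(p,pt):
  for l in ['hood_handle','hood_socket','rod_tip','rod_grip','rod_pivot']:
    for d in arm.pinpoint(P,l)[:1]:
        u=w2u(d['position']);v=u-[115,-105,78];r=u-PIV;print(l,np.round(u),round(d['score'],2),'hood',round(np.arctan2(v[2],-v[0])-.043,3),'rod',round(np.arctan2(r[2]/.794,-r[1]),3))
E
```

```text
t 22.22 q [-0.306  0.18   1.733  0.822  0.867 -1.352] tcp [ 0.615  -0.0126  0.2767] u [ -56. -105.  277.] F [ 1.   0.8 -0.6] w 0.148 
R [[0.583, -0.571, 0.578], [0.401, 0.821, 0.406], [-0.706, -0.005, 0.708]]
hood a est 0.813 rad err 0.5 y -0.4
shift/25cm [-0.0091 -0.0041 -0.0116] turn/180 [ 0.0011  0.0012 -0.0003] rows min 0.1 0.0
hood_handle [-69. -99. 292.] 0.64 hood 0.818 rod 0.804
hood_socket [-11.  45. 237.] 0.95 hood 0.858 rod 1.093
rod_pivot [-110.  135.  100.] 0.79 hood 0.056 rod 1.835
hood_handle [ -66. -107.  290.] 0.72 hood 0.823 rod 0.783
hood_socket [ -9.  45. 237.] 0.8 hood 0.864 rod 1.094
rod_tip [-405. -279.    1.] 0.5 hood -0.19 rod -0.29
rod_grip [-168.   83.   87.] 0.6 hood -0.012 rod -0.289
rod_pivot [-114.  130.   99.] 0.59 hood 0.047 rod -0.078
```

Call:
carry_out(commands="-0.006 -0.004 -0.007 0 0 0 -0.7;-0.006 -0.004 -0.007 0 0 0 -0.7;0 0 0 0 0 0 -0.7;0 0 0 0 0 0 -0.7;0 0 0 0 0 0 -0.7")

```text
time: 23.23
tcp_pos: [0.6147, -0.0128, 0.2771]
tcp_rot: [-0.243, 0.748, 0.574]
ft_force: [1.8, 1.4, 0.5]
gripper_width: 0.149
```

```bash
python3 - <<'E'
from h import *
where()
p=arm.get_image('scene')
for l in ['hood_handle','hood_socket']:
    for d in arm.pinpoint(p,l)[:1]:
        u=w2u(d['position']);print(l,np.round(u),round(d['score'],2))
cv2.imwrite('pics/s5c.png',cv2.resize(p['img'][130:370,200:520,::-1],(800,600)))
E
```

```text
t 23.23 q [-0.309  0.178  1.74   0.836  0.862 -1.367] tcp [ 0.6147 -0.0128  0.2771] u [ -56. -105.  277.] F [1.8 1.4 0.5] w 0.149 
R [[0.59, -0.571, 0.571], [0.403, 0.821, 0.404], [-0.7, -0.008, 0.714]]
hood a est 0.813 rad err 1.0 y -0.3
hood_handle [ -66. -102.  292.] 0.64
hood_socket [-11.  41. 237.] 0.71
```

View pics/s5c.png

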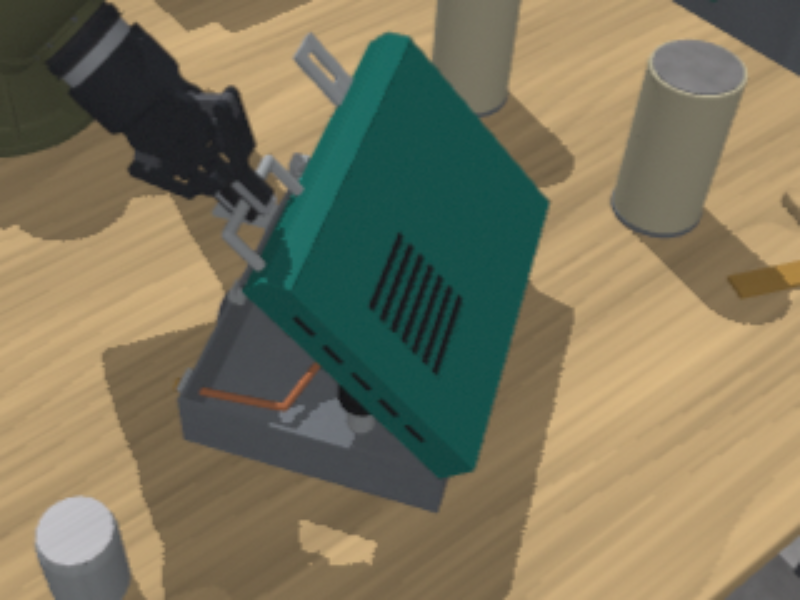

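The hood is propped: a further press stalls at 0.813 and the force turns upward. Next I open the fingers partway, which keeps a catch under the bar, and check.

Call:
carry_out(commands="0 0 0 0 0 0 -0.6;0 0 0 0 0 0 -0.5;0 0 0 0 0 0 -0.4;0 0 0 0 0 0 -0.3;0 0 0 0 0 0 -0.3")

```text
time: 23.8
tcp_pos: [0.6138, -0.0134, 0.2757]
tcp_rot: [-0.242, 0.751, 0.574]
ft_force: [-0.7, -0.8, 0.5]
gripper_width: 0.348
```

```bash
python3 - <<'E'
from h import *
where()
for n in('scene','top','wrist'):
  P=shot(n)
  for l in ['hood_handle','hood_socket']:
    for d in arm.pinpoint(P,l)[:1]:
        u=w2u(d['position']);print(n,l,np.round(u),round(d['score'],2))
  if n=='wrist': cv2.imwrite('pics/w9.png',P['img'][:,:,::-1])
E
```

```text
t 23.8 q [-0.31   0.178  1.741  0.835  0.863 -1.367] tcp [ 0.6138 -0.0134  0.2757] u [ -57. -105.  276.] F [-0.7 -0.8  0.5] w 0.348 
R [[0.588, -0.571, 0.573], [0.403, 0.821, 0.404], [-0.702, -0.006, 0.713]]
hood a est 0.807 rad err 0.6 y -0.3
scene hood_handle [ -67. -100.  292.] 0.78
scene hood_socket [-13.  44. 236.] 0.6
top hood_handle [ -66. -106.  293.] 0.7
top hood_socket [-10.  44. 235.] 0.66
wrist hood_handle [ -65. -105.  290.] 0.7
```

Call:
carry_out(commands="-0.02 -0.014 0.025 0 0 0 -0.3;-0.04 -0.028 0.05 0 0 0 -0.3;-0.05 -0.035 0.06 0 0 0 -0.3;-0.06 -0.04 0.07 0 0 0 -0.3;-0.06 -0.04 0.06 0 0 0 -0.3")

```text
time: 24.67
tcp_pos: [0.5533, -0.0522, 0.3417]
tcp_rot: [-0.24, 0.756, 0.579]
ft_force: [-0.2, -1.0, 0.9]
gripper_width: 0.347
```

```bash
python3 - <<'E'
from h import *
st()
for n in('scene','top','wrist'):
  P=shot(n)
  for l in ['hood_handle','hood_socket','rod_grip','rod_tip','pin','tray','tin','cylinder_a']:
    for d in arm.pinpoint(P,l)[:1+(l=='cylinder_a')]:
        u=w2u(d['position']);print(n,l,np.round(u),np.round(d['position'],3),round(d['score'],2))
  if n=='wrist': cv2.imwrite('pics/w9.png',P['img'][:,:,::-1])
E
```

```text
t 24.67 q [-0.437  0.016  1.76   0.783  1.058 -1.34 ] tcp [ 0.5533 -0.0522  0.3417] u [-129. -103.  342.] F [-0.2 -1.   0.9] w 0.347 
R [[0.582, -0.574, 0.577], [0.406, 0.819, 0.405], [-0.705, -0.001, 0.71]]
scene hood_handle [ -67. -104.  293.] [ 0.605 -0.018  0.293] 0.64
scene hood_socket [-12.  45. 234.] [0.566 0.136 0.234] 0.79
scene rod_tip [  5. 446.  -3.] [ 0.35   0.475 -0.003] 0.68
scene pin [-410. -304.   11.] [ 0.437 -0.378  0.011] 0.45
scene tray [-401. -278.   -2.] [ 0.429 -0.352 -0.002] 0.65
scene tin [-147. -329.    2.] [ 0.667 -0.248  0.002] 0.97
scene cylinder_a [262. 306.   1.] [0.641 0.507 0.002] 0.74
scene cylinder_a [  2. 449.  -0.] [ 0.346  0.476 -0.   ] 0.71
top hood_handle [ -68. -106.  290.] [ 0.606 -0.02   0.29 ] 0.87
top hood_socket [ -9.  45. 235.] [0.567 0.137 0.235] 0.89
top rod_grip [-47.  79. 179.] [0.517 0.144 0.179] 0.57
top rod_tip [-114.  137.   96.] [0.428 0.153 0.096] 0.35
top pin [-408. -304.    9.] [ 0.439 -0.377  0.009] 0.6
top tray [-406. -278.    2.] [ 0.426 -0.354  0.002] 0.58
top tin [-142. -327.    4.] [ 0.67  -0.244  0.004] 0.62
top cylinder_a [  7. 449.  -2.] [ 0.35   0.478 -0.002] 0.88
top cylinder_a [263. 311.  -0.] [ 0.639  0.511 -0.   ] 0.62
wrist hood_handle [ -66. -107.  292.] [ 0.607 -0.019  0.292] 0.68
wrist tray [ -63. -105.  293.] [ 0.608 -0.016  0.294] 0.58
wrist tin [-146. -325.    2.] [ 0.666 -0.244  0.002] 0.73
```

View pics/w9.png

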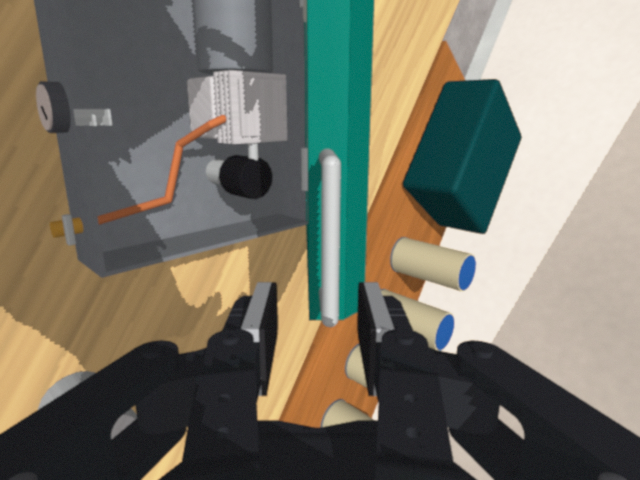

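The hood stays open by itself. The handle measures (-67,-105,291), and the seated position at 0.82 rad would be (-67,-105,291). The socket is at (-10,45,235), against an expected (-10,44,235). The gripper is clear of the bar, which shows at (330,240).

```bash
python3 -c "
from cell import arm
print(arm.sense()['time'],arm.job_done())"
```

```text
the job is handed in; nothing more can be done
26.0167 None
```

The compressor is open for service and the job is handed in at about 26 s of the 70 s allowed; no verdict comes back, so success rests on my own checks.

I pulled the pin and laid it in the steel tray, then lifted the hood to about 1.31 rad, where it stood by itself. I swung the prop rod up to about 1.10 rad, then lowered the hood by its handle onto the rod.

**Hood and socket:** After release, all three cameras put the handle within about 2 mm of where a hood at 0.82 rad would hold it. The scene and top cameras put the socket within about 2 mm of its fully home position. Pressing down lightly before release moved the hood no further, so the rod is carrying it.

**Other objects:** The pin is inside the tray. The tin and both cylinders read the same as at the start, to within a few mm. The gripper was about 100 mm back from the handle and touching nothing.

**Weak spots:** I could not see the rod's tip in the socket directly. The late "rod_tip" detections landed on a cylinder and on the rod's pivot, so I ignored them; that it is fully home rests on the hood and socket positions. When I closed on the rod sleeve, the grip sat about 5 mm higher than planned with roughly 12 N at the wrist, but the rod followed normally.

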